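# Load the eyelet press, release its safety catch and hold the lever down

### The job

Tip all six eyelets out of the steel cup into the hopper on the side of the eyelet press and stand the empty cup upright on the bench again. Then flip the press's safety catch over to the front until it hangs clear of the lever, and only after that pull the lever all the way down to clamp the eyelet on the sign board, and keep it there: finish while still holding the lever fully down. Leave the other things on the bench where they are.

Things in the scene. Friction and masses are not known exactly. Their poses are not given: they have to be found in the camera images.
- cup_mid (a point): plain open steel cup holding six eyelets: round, no handle, 70 mm tall, outside diameter 60 mm at the foot, 66 mm at the rim, wall 2.5 mm, floor 4 mm, about 0.13 kg. Point on its axis half-way up (35 mm above its underside); z axis from foot to mouth. It stands on the bench to the left or to the right, nearer to the robot than the press
- eyelet0_mid (a point): brass eyelet: a flange 24 mm across and 3 mm thick with a hollow barrel 15 mm across, 10 mm tall in all, smooth (slides easily, friction about 0.3), 10 g; point at its centre. At the start the six lie in the bottom of the cup in two layers
- eyelet1_mid (a point): brass eyelet: a flange 24 mm across and 3 mm thick with a hollow barrel 15 mm across, 10 mm tall in all, smooth (slides easily, friction about 0.3), 10 g; point at its centre. At the start the six lie in the bottom of the cup in two layers
- eyelet2_mid (a point): brass eyelet: a flange 24 mm across and 3 mm thick with a hollow barrel 15 mm across, 10 mm tall in all, smooth (slides easily, friction about 0.3), 10 g; point at its centre. At the start the six lie in the bottom of the cup in two layers
- eyelet3_mid (a point): brass eyelet: a flange 24 mm across and 3 mm thick with a hollow barrel 15 mm across, 10 mm tall in all, smooth (slides easily, friction about 0.3), 10 g; point at its centre. At the start the six lie in the bottom of the cup in two layers
- eyelet4_mid (a point): brass eyelet: a flange 24 mm across and 3 mm thick with a hollow barrel 15 mm across, 10 mm tall in all, smooth (slides easily, friction about 0.3), 10 g; point at its centre. At the start the six lie in the bottom of the cup in two layers
- eyelet5_mid (a point): brass eyelet: a flange 24 mm across and 3 mm thick with a hollow barrel 15 mm across, 10 mm tall in all, smooth (slides easily, friction about 0.3), 10 g; point at its centre. At the start the six lie in the bottom of the cup in two layers
- press: bench eyelet press, grey cast frame fixed to the bench, 240 mm deep and high. Origin on the bench under it; x axis from its front to its back, y to its left as the robot sees it, z up; turned up to 0.25 rad either way. Lever at the front of the head, hopper on the left, safety catch on the right. A white sign board 240 mm wide lies over its lower die, top 47 mm above the bench
- hopper_in (a point): centre of the hopper's inner floor, 115 mm above the bench. The hopper is an open square sheet-steel box on the press's left side, sides parallel to the press's axes, inside 124 x 124 mm; its rim is 47 mm above this point. The press's head begins 70 mm to the right (press -y) of this point; the raised lever lies 127 mm to the right
- catch (a joint): safety catch, a flat steel strut hinged on the right of the press's nose. 0 = engaged: it leans 0.5 rad back past upright with its top under a pin of the lever, and blocks the lever. Grows as it is flipped to the front (press -x); beyond 0.5 rad it topples by its own weight to its stop at 2.75 rad, hanging forward and down. Moves with well under 1 N
- catch_tab (a point): middle of the catch's thumb tab: a plate 54 mm wide (along press y), 24 mm long (along the strut), 5 mm thick, sticking out to the right (press -y) of the strut's top; 223 mm above the bench when engaged. The lever's grip is 60 mm to the left of this point; behind the tab (press +x) and to its right 60 mm are free, down to 100 mm above the bench
- catch_hinge (a point): hinge of the catch, axis along press y; the tab moves on a circle of 74 mm radius about it, 31 mm to the right of this point; from back over the top to the front
- lever (a joint): press lever on a level shaft in the head: 0 = raised (35 degrees above level, pointing to the front), 0.785 rad = fully down at its stop (10 degrees below level). A spring lifts it when it is let go; it takes 3 N at the grip to start and 8 N to hold it fully down. Blocked while the catch is engaged. It drives the ram
- lever_grip (a point): the lever's black rubber grip, a round bar 26 mm in diameter and 112 mm long along the lever; point on its axis, 185 mm from the shaft, 65 mm from the grip's inner end and 47 mm from its outer end. 306 mm above the bench when raised, 168 mm when fully down. Nothing stands within 40 mm beside this point
- lever_hinge (a point): middle of the lever's shaft, 200 mm above the bench, axis along press y; the lever swings in the press's x-z plane through this point
- pen_pot_mid (a point): bystander: black pot with pens and pencils, 72 mm across, 95 mm tall, pens up to 170 mm; point on its axis 50 mm up
- tape_roll_mid (a point): bystander: roll of clear tape lying flat, 84 mm across, 24 mm tall; its middle
- scissors_mid (a point): bystander: scissors lying flat, about 170 mm long; point near the rivet
- mallet_mid (a point): bystander: rubber mallet lying on the bench, about 240 mm long, head 52 mm thick; point in the handle near the middle
- foil_roll_mid (a point): bystander: gold foil roll standing on end, 60 mm across, 162 mm tall; its middle
- carton_mid (a point): bystander: small cardboard carton 120 by 90 by 65 mm; its middle
Not all that is in view belongs to the job. Of the things like the part that bears cup_mid, leave any that is green; of the rest the smaller one is meant.

How it is judged (in metres and radians):
On the way, in this order (a step that is already met when the one before it is completed fails the run):
1. the cup is tipped well over (more than 70 degrees) above the hopper (angle between cup_mid's own z axis and vertical above 1.22 rad and horizontal distance between cup_mid and hopper_in below 0.14 m and height (world z) of cup_mid above 0.15 m), for 0.1 s.
2. all six eyelets are in the hopper and the cup stands upright on the bench, let go (distance between each of eyelet0_mid, eyelet1_mid, eyelet2_mid, eyelet3_mid, eyelet4_mid, eyelet5_mid and hopper_in below 0.08 m and height (world z) of cup_mid between 0.031 and 0.041 m and angle between cup_mid's own z axis and vertical below 0.1 rad and distance between the grasp point and cup_mid above 0.07 m), for 0.2 s.
3. the safety catch is flipped over to the front while the lever is still up (value of joint catch above 2.2 rad and value of joint lever below 0.12 rad), for 0.1 s.
4. the lever is pulled fully down (value of joint lever above 0.72 rad), for 0.2 s.
At the end, for the whole second after the job is handed in: All six eyelets are in the hopper (under 80 mm from its floor centre), the cup stands upright on the bench (5 mm, 0.1 rad), the catch is flipped forward (over 2.2 rad), and the robot itself holds the lever down (over 0.72 rad, force over 1.5 N) through the last second (distance between each of eyelet0_mid, eyelet1_mid, eyelet2_mid, eyelet3_mid, eyelet4_mid, eyelet5_mid and hopper_in below 0.08 m and height (world z) of cup_mid between 0.031 and 0.041 m and angle between cup_mid's own z axis and vertical below 0.1 rad and value of joint catch above 2.2 rad and value of joint lever above 0.72 rad and contact force between any of the fingers, the arm and lever above 1.5 N); the arm keeps its last pose, push and grip.
It fails at once if a bystander is shoved more than 40 mm (distance of any of pen_pot_mid, tape_roll_mid, scissors_mid, mallet_mid, foil_roll_mid, carton_mid from where it was at the start of the episode above 0.04 m).
It fails at once if a bystander is knocked over (angle between any of pen_pot_mid, tape_roll_mid, scissors_mid, mallet_mid, foil_roll_mid, carton_mid's own z axis and vertical above 0.5 rad).
It also fails if it takes over 72 s, if anything falls off the work surface, if the arm or the gripper's body presses on something with over 40 N, if the wrist force passes 120 N, or if a joint passes its speed limit or range.

### The arm

A 6-joint arm with a two-finger parallel gripper is mounted at the origin on the work surface. World frame = base frame: x ahead of the robot, y to its left, z up, the work surface at z = 0. Lengths are in mm, angles in rad, forces in N, time in s.
With the tool pointing down it reaches from about 300 to 775 mm from the base axis. Payload 14.6 kg.
Tool frame: the origin (TCP) lies between the finger pads; the fingertips stand 22 mm ahead of it and the grasp point (between the pads) lies 3 mm ahead of it (finger_overhang is the distance from the TCP to the fingertips, in mm); z points along the fingers, y is the direction in which the jaws open and shut (so a half turn about z gives the same grasp; the last joint's range is limited). The gripper opens to 94 mm and grips with 3 to 60 N. Pads are 16 mm wide; open, the fingers measure 119 mm over their backs; the gripper's body (75 mm by 177 mm) begins 78 mm behind the grasp point.
Start: joints at [-1.218, 0.3, 1.521, -0, 1.321, -0.067], TCP at [224.16, -502.237, 198.946] pointing down, gripper open.
Joint ranges: [-3.03, 3.03], [-0.79, 2.21], [0.23, 2.52], [-1.04, 4.18], [0, 3.07], [-2.55, 2.55]. Speed limits (rad/s): [2.22, 2.22, 2.57, 3.14, 3.14, 3.14].

### API

Orientations are given as [roll, pitch, yaw] about the fixed x, y, z axes, in that order (R = Rz(yaw) Ry(pitch) Rx(roll)).
In Python, from cell import * gives the robot as it stands.
- The arm moves only by the tool jog_arm, never from a script. Its argument "increments" is a list of rows, each a list of 7 numbers: the shift along the tool's x, y, z in cm, then the turn, a rotation vector about the tool's x, y, z in degrees, then the finger opening in cm, from 0 to 9.4. In form: [[x, y, z, wx, wy, wz, grip], ...]. A call has 1 to 20 rows; each row shifts and turns the commanded pose from where the row before left it, along the tool's axes as they then stand; what a row does not reach is not made up. A row lasts 1/8 s, in which the tool goes at most 62.5 mm and 10.7 degrees, less where a joint would pass 70% of its speed; a pose out of reach is approached as far as the arm can. A call is refused whole if a number of a shift passes 6.25 or a number of a turn 10.7, either way. A call with a gripper value outside its range is refused whole. The fingers move at their own pace and stop on an object; "squeeze" is the grip in N (left out, the last holds). Time passes only in rows, so rows that do not move let the fingers close. It gives the time, the measured TCP pose, the force and the opening at its end, in the units of the state.
- read_state(): the state, without advancing time (a new reading comes with each control period).
- camera(name): name is "scene" or "top" or "wrist"; returns a dict with "image" (480x640x3 uint8, red, green, blue), "K" (3x3 intrinsics, pixels), "k1" (the pictures are not rectified: a ray, as slopes to the right and down, at radius r is drawn at 1 + k1 r^2 times it, then the intrinsics apply), "rvec" (rotation vector, rad) and "tvec" (3), from world to camera coordinates, as OpenCV has them. Camera axes: x right, y down, z forward; pixel columns grow to the right and rows downward; lengths in mm; the calibration is good to about 2 mm. A picture is of the moment at which its call begins. There is no depth.
- sign_off(): hands the job in, once; it reports no verdict.
Trained networks look in a picture, given as the dict that the camera call returned (one of the last four; its "shot" number tells which), for a name from the list of things; names that differ only in an ending like _2 or _b are one class to them, and where a whole thing is asked for, a point or a joint stands for the part that bears it (a point fixed in the world has none). Each returns a list of dicts, best first, with "conf" (0 to 1); they miss things now and then, are a little off and sometimes report something else, mostly with a low value. They report only what shows in the picture. A call takes as long as a camera call. They do not tell look-alikes from the thing itself.
- recognise(picture, name): "centre" ([x, y, z] in mm, in the coordinates of the camera as it stood for that picture, good to about 4 mm: the middle of the surface that is visible of it).
- regions_of(picture, name): "mask" (480x640 bool, what is visible of it).
The state is a dict: "clock": time; "joints": joint angles; "qd": joint speeds; "effort": joint torques, N m; "eef_pos": TCP position; "eef_rot": TCP orientation; "wrist_force": force on the tool from outside, world axes, zero at the start; "moment": the same for the moment, N m; "finger_gap": finger opening in mm.
Only numpy, scipy, OpenCV 4.12 (cv2) and the standard library are available. Lean on these libraries where they do the work, as an engineer would, in place of code of your own. Each camera call takes 0.05 s, during which the arm holds its last target.

## Working session

There is one attempt and no reset: what is moved stays moved. The work goes in short steps, Python scripts to look and compute and a tool call to move; the robot and the scene stay as the last step left them, time stands still between calls to the robot, and variables do not carry over. Pictures are saved under pics/ and viewed, and the job is handed in when it is done.

Besides the shell and the picture viewer there is one more tool, called after "Request:" as name(argument=value, ...), one argument or row to a line, values as JSON. jog_arm: Moves the arm, as the interface text tells. Its arguments: {"type":"object","properties":{"increments":{"type":"array"},"squeeze":{"type":"number"}},"required":["increments"]}

```bash
ls; mkdir -p pics; python3 - <<'E'
from cell import *
import cv2
s=read_state();print(s)
for n in ["scene","top","wrist"]:
    c=camera(n);cv2.imwrite(f"pics/{n}0.png",c["image"][:,:,::-1]);print(n,c["K"],c["k1"],c["rvec"],c["tvec"],c.get("shot"))
E
```

```text
pics
{'clock': 0.0, 'joints': array([-1.21759874e+00,  3.00462396e-01,  1.52160094e+00, -7.95708916e-06,
        1.32073313e+00, -6.65982884e-02]), 'qd': array([ 0.00251047, -0.00025322, -0.00121889,  0.00148824,  0.00025052,
        0.00103639]), 'effort': array([ 3.90716332e-04, -5.31806874e+01, -3.52736342e+01,  7.08390889e-02,
        2.44322070e-02, -5.12011843e-05]), 'eef_pos': array([ 224.06202335, -501.97528492,  198.38272355]), 'eef_rot': array([-3.14039100e+00, -7.24224329e-05,  4.19797809e-01]), 'wrist_force': array([ 1.05308291, -0.85166871, -0.38817612]), 'moment': array([0.02238224, 0.04177353, 0.02493131]), 'finger_gap': 94.11980106719685}
scene [[488.72918788   0.         322.32707916]
 [  0.         488.72918788 238.99650964]
 [  0.           0.           1.        ]] -0.05080562487229283 [ 1.58624547  1.72622383 -0.9100783 ] [  68.6741077   -95.20740592 1583.82831832] 1
top [[463.8879205    0.         320.67446397]
 [  0.         463.8879205  244.62864455]
 [  0.           0.           1.        ]] 0.011130040629336858 [ 2.13831639 -2.1799256   0.16431016] [ -25.17313151  501.626189   1162.12517117] 2
wrist [[417.1265797    0.         311.9267969 ]
 [  0.         417.1265797  238.11445283]
 [  0.           0.           1.        ]] -0.0740183103049545 [-2.42477916  1.57314192  0.23018566] [-548.98447416  -29.51983562  392.74023649] 3
```

View pics/scene0.png

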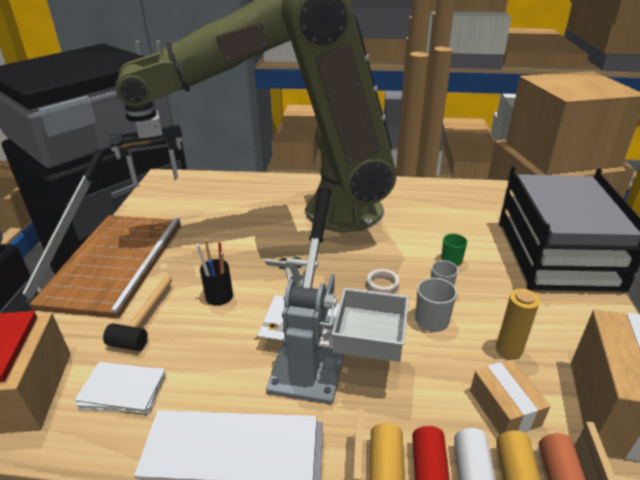

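View pics/top0.png

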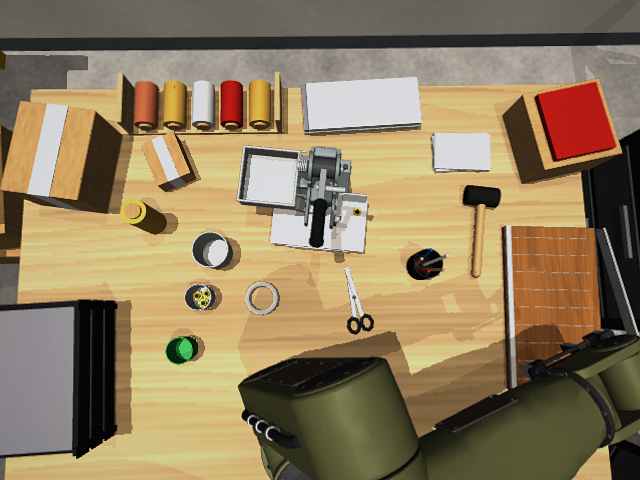

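View pics/wrist0.png

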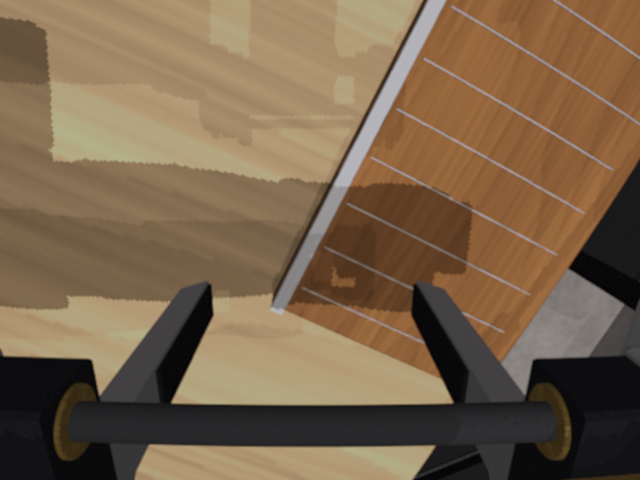

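The top view shows three cups: a green one at (182,350), a large grey one at (212,250), and a small grey one at (200,296) with brass eyelets visible inside. By the description I want the small grey cup at (200,296). Next I'll check it in a crop and measure.

```bash
cat > h.py <<'E'
import numpy as np,cv2
from scipy.spatial.transform import Rotation as R
from scipy.optimize import least_squares
from cell import *
def proj(c,P):
    P=np.atleast_2d(np.asarray(P,float)); Rm=cv2.Rodrigues(np.array(c["rvec"],float))[0]
    q=P@Rm.T+np.array(c["tvec"]).ravel(); s=q[:,:2]/q[:,2:]
    s=s*(1+c["k1"]*(s**2).sum(1,keepdims=True)); K=np.array(c["K"])
    return s@K[:2,:2].T+K[:2,2]
def ray(c,uv):
    K=np.array(c["K"],float)
    d=cv2.undistortPoints(np.array([[uv]],float),K,np.array([c["k1"],0,0,0,0.])).ravel()
    Rm=cv2.Rodrigues(np.array(c["rvec"],float))[0]
    o=-Rm.T@np.array(c["tvec"]).ravel(); v=Rm.T@np.array([d[0],d[1],1]); return o,v/np.linalg.norm(v)
def atz(c,uv,z):
    o,v=ray(c,uv); return o+v*(z-o[2])/v[2]
def tri(obs):
    A=np.zeros((3,3));b=np.zeros(3)
    for c,uv in obs:
        o,v=ray(c,uv);M=np.eye(3)-np.outer(v,v);A+=M;b+=M@o
    X=np.linalg.solve(A,b); return X,[np.round(proj(c,X)[0]-uv,1) for c,uv in obs]
def c2w(c,p):
    Rm=cv2.Rodrigues(np.array(c["rvec"],float))[0]; return Rm.T@(np.array(p)-np.array(c["tvec"]).ravel())
def snap(n,f=None):
    c=camera(n)
    if f: cv2.imwrite("pics/"+f,c["image"][:,:,::-1])
    return c
E
python3 - <<'E'
from h import *
a=snap("scene");b=snap("top")
cv2.imwrite("pics/cr_top.png",cv2.resize(b["image"][220:380,140:340,::-1],(800,640),interpolation=2)[:600])
cv2.imwrite("pics/cr_press.png",cv2.resize(b["image"][130:270,220:400,::-1],(770,600),interpolation=2))
cv2.imwrite("pics/cr_press_s.png",cv2.resize(a["image"][180:400,240:480,::-1],(654,600),interpolation=2))
for n in ["cup_mid","press","hopper_in","catch_tab","catch","lever","lever_grip","lever_hinge","pen_pot_mid","tape_roll_mid","scissors_mid","mallet_mid","foil_roll_mid","carton_mid"]:
  for k,c in (("s",a),("t",b)):
    print(n,k,[(round(d["conf"],2),np.round(c2w(c,d["centre"])).tolist(),np.round(proj(c,c2w(c,d["centre"]))[0]).tolist()) for d in recognise(c,n)])
E
```

```text
cup_mid s [(0.93, [258.0, 313.0, 43.0], [453.0, 250.0]), (0.61, [351.0, 277.0, 53.0], [445.0, 268.0]), (0.58, [512.0, 240.0, 63.0], [436.0, 307.0])]
cup_mid t [(0.84, [242.0, 324.0, 27.0], [179.0, 350.0]), (0.8, [492.0, 247.0, 25.0], [212.0, 250.0]), (0.62, [376.0, 290.0, 45.0], [192.0, 296.0]), (0.38, [718.0, 347.0, 65.0], [170.0, 161.0])]
press s [(0.75, [665.0, -12.0, 128.0], [320.0, 329.0])]
press t [(0.55, [604.0, 1.0, 116.0], [305.0, 198.0])]
hopper_in s [(0.93, [662.0, -11.0, 123.0], [321.0, 330.0]), (0.44, [592.0, 391.0, 109.0], [516.0, 321.0])]
hopper_in t [(0.87, [605.0, 1.0, 110.0], [306.0, 199.0]), (0.52, [599.0, -446.0, 37.0], [477.0, 205.0])]
catch_tab s [(0.83, [584.0, -80.0, 218.0], [290.0, 267.0])]
catch_tab t [(0.62, [578.0, -86.0, 227.0], [345.0, 197.0]), (0.41, [602.0, -1.0, 112.0], [307.0, 200.0])]
catch s [(0.61, [582.0, -81.0, 222.0], [290.0, 265.0])]
catch t [(0.81, [575.0, -85.0, 222.0], [344.0, 200.0])]
lever s [(0.79, [597.0, -33.0, 251.0], [312.0, 259.0]), (0.63, [352.0, 278.0, 58.0], [445.0, 267.0])]
lever t [(0.63, [580.0, -32.0, 266.0], [320.0, 192.0])]
[... 752 characters left out ...]
7.0, -127.0, 8.0], [290.0, 268.0]), (0.43, [583.0, -81.0, 222.0], [289.0, 265.0])]
scissors_mid t [(0.83, [329.0, -119.0, 9.0], [354.0, 311.0])]
mallet_mid s [(0.79, [627.0, -447.0, 39.0], [129.0, 333.0])]
mallet_mid t [(0.63, [565.0, 386.0, 152.0], [140.0, 214.0]), (0.59, [595.0, -445.0, 38.0], [477.0, 206.0])]
foil_roll_mid s [(0.59, [592.0, 391.0, 109.0], [517.0, 321.0]), (0.55, [665.0, -9.0, 127.0], [322.0, 330.0]), (0.27, [582.0, -82.0, 217.0], [289.0, 266.0])]
foil_roll_mid t [(0.64, [564.0, 387.0, 152.0], [140.0, 214.0])]
carton_mid s [(0.88, [746.0, 350.0, 65.0], [508.0, 394.0])]
carton_mid t [(0.75, [721.0, 346.0, 63.0], [170.0, 161.0]), (0.24, [366.0, 123.0, 30.0], [260.0, 298.0])]
```

View pics/cr_top.png

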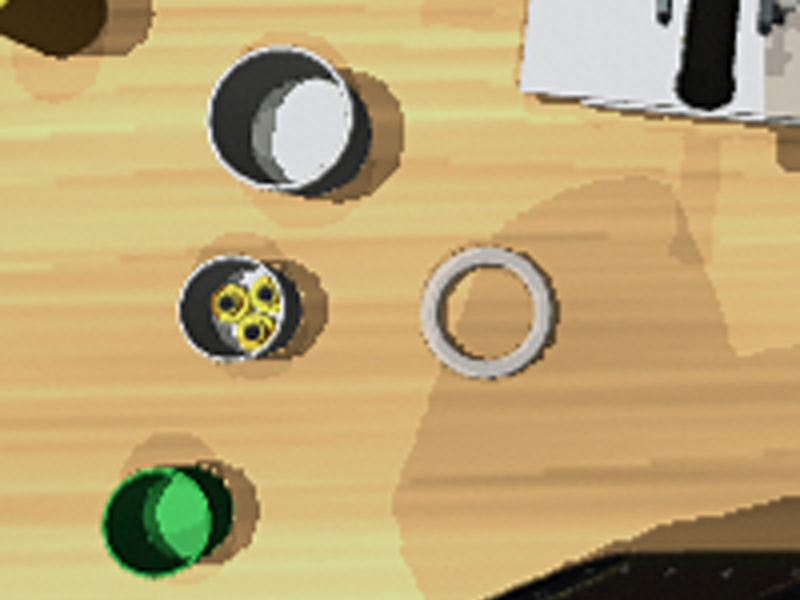

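View pics/cr_press.png

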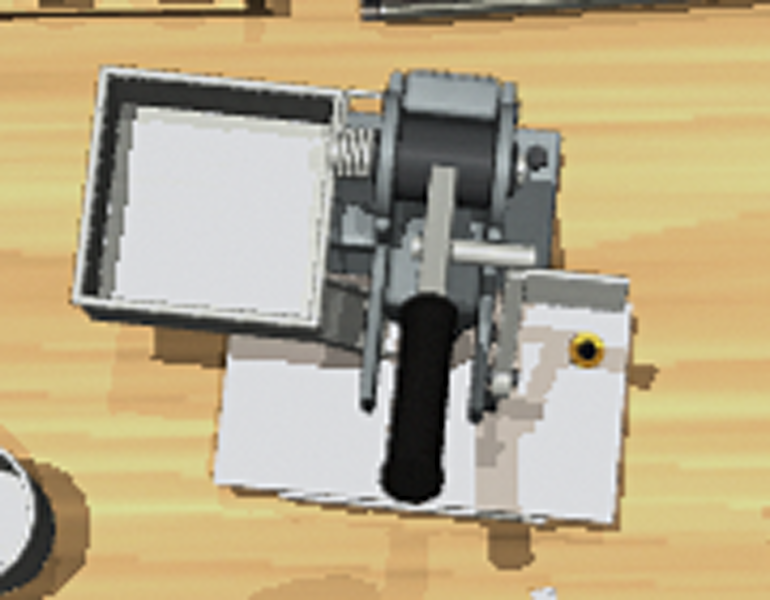

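View pics/cr_press_s.png

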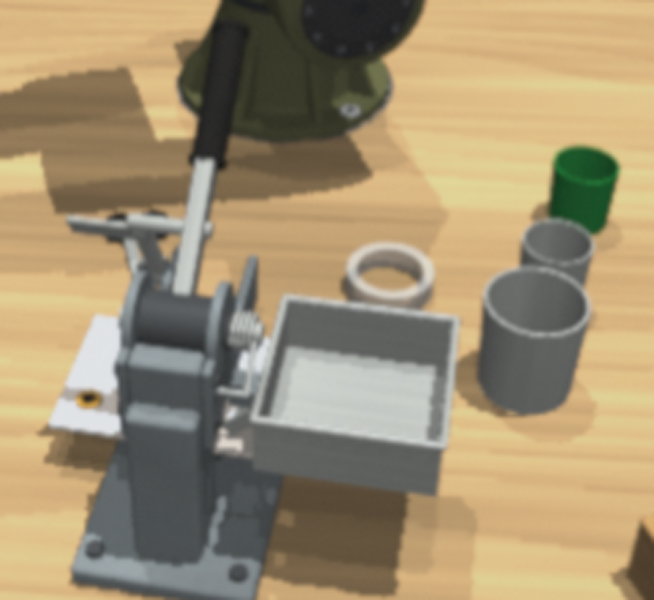

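The crop confirms it: the small grey cup at crop (232,308) holds three visible brass eyelets. The large cup is empty and the green one is excluded. Next I'll measure from both views.

```bash
python3 - <<'E'
from h import *
a=snap("scene");b=snap("top")
T=lambda x,y:np.array([140+x/4,220+y/4]); P=lambda x,y:np.array([220+x/4.278,130+y/4.286]); S=lambda x,y:np.array([240+x/2.725,180+y/2.727])
print("cup rim",tri([(b,T(233,308)),(a,S(557,246))]))
pts={"bl(front-left)":((76,301),(455,320)),"fr":((322,333),(288,300)),"tl(back left)":((105,68),(437,438)),"br":((343,92),(258,420))}
C=[]
for n,(p,s) in pts.items():
    X,e=tri([(b,P(*p)),(a,S(*s))]); C.append(atz(b,P(*p),162));print(n,X.round(1),e,C[-1].round(1))
C=np.array(C);print("centre",C.mean(0), "yaw", np.degrees(np.arctan2(*(C[2]-C[0])[[1,0]])),np.degrees(np.arctan2(*(C[3]-C[1])[[1,0]])), "sides",np.linalg.norm(C[2]-C[0]),np.linalg.norm(C[3]-C[1]),np.linalg.norm(C[0]-C[1]))
print("tab",tri([(b,P(575,290)),(a,S(98,225))]))
print("grip tip",tri([(b,P(411,485)),(a,S(234,27))]))
print("grip in",tri([(b,P(433,295)),(a,S(207,160))]))
E
```

```text
cup rim (array([372.39896369, 271.77613565,  61.8565226 ]), [array([-0.5, -0. ]), array([-0.5,  0.1])])
bl(front-left) [592.  159.2 159.2] [array([-0.3, -0. ]), array([-0.4,  0. ])] [591.3 158.  162. ]
fr [572.9  29.3 154. ] [array([-1.8,  0.1]), array([-2.,  0.])] [571.4  24.8 162. ]
tl(back left) [720.4 141.3 167.1] [array([0.2, 0. ]), array([ 0.2, -0. ])] [722.3 142.5 162. ]
br [707.   15.6 160.3] [array([-1.7,  0.1]), array([-2.2, -0. ])] [706.7  11.4 162. ]
centre [647.89498466  84.16521768 162.        ] yaw -6.767408344426202 -5.640509219194257 sides 131.89360286579176 135.9569604561978 134.7199894258178
tab (array([ 578.42362213, -108.3883023 ,  223.05412323]), [array([ 0.3, -0. ]), array([0.3, 0. ])])
grip tip (array([463.61545958, -18.41028835, 330.90781875]), [array([-1.1,  0.1]), array([-1., -0.])])
grip in (array([563.99637862, -30.66673183, 276.31063446]), [array([-1.4,  0.1]), array([-1.4, -0. ])])
```

```bash
cat >> h.py <<'E'
def plan(wps,pos=None,rot=None,vmax=60,amax=10):
    """wps: list of (xyz, Rotation). prints rows (cm,deg) in tool frame"""
    s=read_state()
    p=np.array(s["eef_pos"]) if pos is None else np.array(pos,float)
    r=R.from_euler("xyz",s["eef_rot"]) if rot is None else rot
    for P,Q in wps:
        P=np.array(P,float); dv=(r.inv()*Q).as_rotvec(degrees=True); 
        n=int(max(np.ceil(np.linalg.norm(P-p)/vmax),np.ceil(np.linalg.norm(dv)/amax),1))
        # rotate const body rate; translate straight in world
        print("to",P.round(1),"n",n)
        for i in range(n):
            t=(r*R.from_rotvec(dv*i/n,degrees=True)).inv().apply((P-p)/n)/10
            print(np.round(t,2).tolist()+np.round(dv/n,2).tolist())
        p,r=P,Q
def head(h,alpha,roll=0):
    """tool with heading h deg, down-pitch alpha deg (90=down); tool x up/forward; roll about tool z"""
    h,a=np.radians([h,alpha]); z=np.array([np.cos(h)*np.cos(a),np.sin(h)*np.cos(a),-np.sin(a)])
    x=np.array([np.cos(h)*np.sin(a),np.sin(h)*np.sin(a),np.cos(a)]); y=np.cross(z,x)
    return R.from_matrix(np.c_[x,y,z])*R.from_euler("z",roll,degrees=True)
def show():
    s=read_state(); print({k:np.round(s[k],3).tolist() for k in ("clock","joints","eef_pos","eef_rot","wrist_force","moment","finger_gap")})
    import json; open("log.txt","a").write(json.dumps([s["joints"].tolist(),s["eef_pos"].tolist(),s["eef_rot"].tolist()])+"\n")
E
python3 - <<'E'
from h import *
show()
c=snap("wrist");Rm=cv2.Rodrigues(np.array(c["rvec"]))[0];o=-Rm.T@np.array(c["tvec"]).ravel()
s=read_state();r=R.from_euler("xyz",s["eef_rot"]);print("cam in tool",r.inv().apply(o-s["eef_pos"]), "cam axes in tool",(r.inv().as_matrix()@Rm.T).round(2))
plan([((330,-300,400),head(0,90)),((370,0,430),head(30,90)),((300,210,380),head(50,90))])
E
```

```text
{'clock': 1.75, 'joints': [-1.218, 0.3, 1.521, 0.0, 1.321, -0.067], 'eef_pos': [224.168, -502.232, 198.933], 'eef_rot': [-3.142, -0.0, 0.42], 'wrist_force': [0.125, 0.494, 0.286], 'moment': [0.005, -0.018, -0.046], 'finger_gap': 93.921}
cam in tool [  83.68736763   -0.64919309 -185.9416685 ] cam axes in tool [[-0.   -0.96 -0.29]
 [ 1.   -0.    0.  ]
 [-0.   -0.29  0.96]]
to [ 330. -300.  400.] n 6
[2.98, -2.36, -3.35, 0.0, 0.0, 4.01]
[2.81, -2.56, -3.35, 0.0, 0.0, 4.01]
[2.63, -2.75, -3.35, 0.0, 0.0, 4.01]
[2.43, -2.93, -3.35, 0.0, 0.0, 4.01]
[2.22, -3.09, -3.35, 0.0, 0.0, 4.01]
[2.0, -3.24, -3.35, 0.0, 0.0, 4.01]
to [370.   0. 430.] n 6
[0.67, -5.0, -0.5, 0.0, 0.0, -5.0]
[1.1, -4.92, -0.5, 0.0, 0.0, -5.0]
[1.52, -4.81, -0.5, 0.0, 0.0, -5.0]
[1.94, -4.66, -0.5, 0.0, 0.0, -5.0]
[2.34, -4.47, -0.5, 0.0, 0.0, -5.0]
[2.72, -4.25, -0.5, 0.0, 0.0, -5.0]
to [300. 210. 380.] n 4
[1.11, -5.42, 1.25, 0.0, 0.0, -5.0]
[1.58, -5.3, 1.25, 0.0, 0.0, -5.0]
[2.03, -5.15, 1.25, 0.0, 0.0, -5.0]
[2.47, -4.95, 1.25, 0.0, 0.0, -5.0]
```

Request:
jog_arm(
  increments=[
    [2.98,-2.36,-3.35,0,0,4,9.4],
    [2.8,-2.55,-3.35,0,0,4,9.4],
    [2.6,-2.75,-3.35,0,0,4,9.4],
    [2.4,-2.95,-3.35,0,0,4,9.4],
    [2.2,-3.1,-3.35,0,0,4,9.4],
    [2.0,-3.25,-3.35,0,0,4,9.4],
    [0.7,-5,-0.5,0,0,-5,9.4],
    [1.1,-4.9,-0.5,0,0,-5,9.4],
    [1.5,-4.8,-0.5,0,0,-5,9.4],
    [1.9,-4.65,-0.5,0,0,-5,9.4],
    [2.35,-4.5,-0.5,0,0,-5,9.4],
    [2.7,-4.25,-0.5,0,0,-5,9.4],
    [1.1,-5.4,1.25,0,0,-5,9.4],
    [1.6,-5.3,1.25,0,0,-5,9.4],
    [2.0,-5.15,1.25,0,0,-5,9.4],
    [2.5,-4.95,1.25,0,0,-5,9.4],
    [0,0,0,0,0,0,9.4],
  ],
)

```text
clock: 3.92
eef_pos: [296.7, 212.1, 379.2]
eef_rot: [-3.141, 0.001, 0.881]
wrist_force: [-0.2, -0.4, 0.2]
finger_gap: 93.9
```

```bash
python3 - <<'E'
from h import *
show()
c=snap("wrist","w1.png")
t=snap("top","t1.png")
for d in recognise(c,"cup_mid"): print(d["conf"],c2w(c,d["centre"]).round())
E
```

```text
{'clock': 3.925, 'joints': [0.52, -0.203, 1.639, 0.0, 1.707, 1.21], 'eef_pos': [296.746, 212.063, 379.194], 'eef_rot': [-3.141, 0.001, 0.881], 'wrist_force': [-0.151, -0.435, 0.237], 'moment': [-0.069, -0.058, -0.006], 'finger_gap': 93.949}
0.94 [239. 314.  15.]
0.83 [501. 233.  38.]
0.59 [371. 271.  34.]
```

View pics/w1.png

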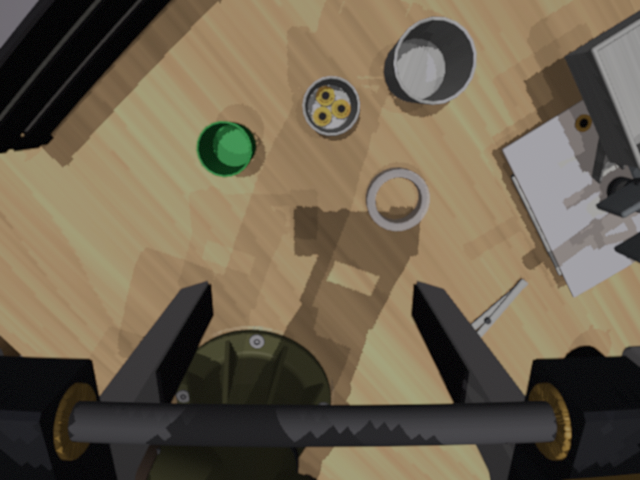

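The wrist view shows the target cup at about (331,105) with eyelets, the green cup at (226,149), the big cup at (431,60) and the tape at (398,199). Next I'll tilt toward the horizontal grasp pose and watch the joints.

Request:
jog_arm(
  increments=[
    [0,0,0,0,10,0,9.4],
    [0,0,0,0,10,0,9.4],
    [0,0,0,0,10,0,9.4],
    [0,0,0,0,0,0,9.4],
  ],
)

```text
clock: 4.58
eef_pos: [298.4, 207.6, 380.4]
eef_rot: [3.14, -0.526, 0.869]
wrist_force: [-0.4, -0.8, -0.5]
finger_gap: 94.1
```

```bash
python3 - <<'E'
from h import *
show()
c=snap("wrist","w2.png")
t=snap("top","t2.png")
for d in recognise(c,"cup_mid"): print(d["conf"],c2w(c,d["centre"]).round())
E
```

```text
{'clock': 4.575, 'joints': [0.295, -0.543, 1.943, 0.286, 1.297, 0.982], 'eef_pos': [298.442, 207.576, 380.404], 'eef_rot': [3.14, -0.526, 0.869], 'wrist_force': [-0.365, -0.84, -0.516], 'moment': [-0.182, 0.171, -0.021], 'finger_gap': 94.058}
0.6 [380. 280.  40.]
0.35 [366. 122.  21.]
```

View pics/w2.png

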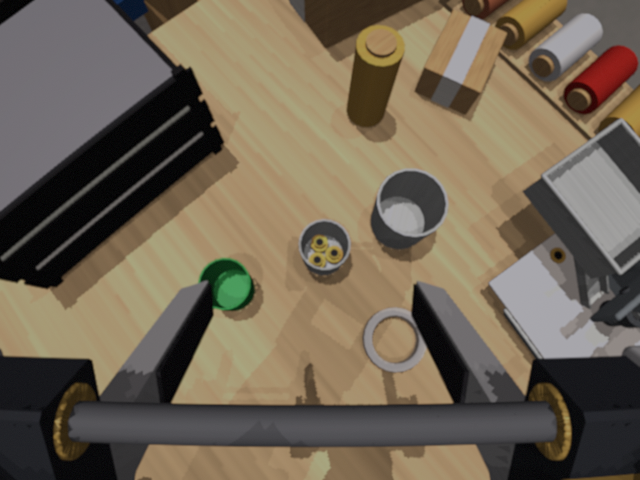

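```bash
cat > kin.py <<'E'
from h import *
import json
def fk(q,p):
    a1,s,d1,L2,a3,L3,d6,c,q30=p
    Z=lambda t:R.from_rotvec([0,0,t]);Y=lambda t:R.from_rotvec([0,t,0])
    A=Z(q[0]);B=A*Y(q[1]);C=B*Y(q[2]+q30);D=C*Z(q[3]);E=D*Y(q[4]-q30);F=E*Z(q[5]+c)
    return A.apply([a1,s,d1])+B.apply([0,0,L2])+C.apply([a3,0,L3])+E.apply([0,0,d6]),F
def data(): 
    return [json.loads(l) for l in open("log.txt")]
def fit():
    D=data()
    def f(p):
        o=[]
        for q,x,e in D:
            a,F=fk(q,p);o+=list(a-x)+list(300*(F.inv()*R.from_euler("xyz",e)).as_rotvec())
        o+=list(1e-3*(p[:7]))
        return np.array(o)
    best=None
    for c in (0,np.pi/2,np.pi,-np.pi/2):
        r=least_squares(f,[0,37,300,400,0,400,200,c,0])
        if best is None or r.cost<best.cost: best=r
    return best
def ik(P,Q,q0,p):
    lo=np.array([-3.03,-.79,.23,-1.04,0,-2.55]);hi=np.array([3.03,2.21,2.52,4.18,3.07,2.55])
    def f(q):
        a,F=fk(q,p);return np.r_[a-P,300*(F.inv()*Q).as_rotvec()]
    r=least_squares(f,np.clip(q0,lo+1e-4,hi-1e-4),bounds=(lo,hi));return r.x,np.linalg.norm(r.fun)
E
python3 - <<'E'
from kin import *
b=fit();print(b.cost,b.x.round(3))
E
```

```text
0.25444588812485747 [ 7.00000e-03  3.66020e+01  2.21142e+02  4.24137e+02  4.08200e+01
  4.47489e+02  2.77106e+02  1.57100e+00 -0.00000e+00]
```

```bash
python3 - <<'E'
from kin import *
p=fit().x
for f in ("w1","w2"):
    I=cv2.imread(f"pics/{f}.png"); 
c=snap("wrist")
print("rim at70 from w2",atz(c,(325,244),70))
I=c["image"][200:300,270:380,::-1];cv2.imwrite("pics/cr_w2.png",cv2.resize(I,None,fx=6,fy=6,interpolation=2))
q0=data()[-1][0]
cup=np.array([373,272,50.])
ax=lambda h,al:head(h,al).as_matrix()[:,2]
for h in (30,50,70,90):
  for al in (10,20,30,40):
    Q=head(h,al); P=cup-3*ax(h,al)
    q,e=ik(P,Q,q0,p); 
    if e>1:
        for s in ([.5,.5,1.5,2.5,.8,-1],[.3,.3,1.5,1.5,1,0]):
            q,e=ik(P,Q,s,p)
            if e<1: break
    print(h,al,round(e,1),q.round(2))
E
```

```text
rim at70 from w2 [371.96446739 270.73244841  70.        ]
30 10 6.9 [ 0.6   0.75  2.52  3.22  1.53 -1.56]
30 20 17.3 [ 0.62  0.52  2.52  3.26  1.12 -1.59]
30 30 8.5 [ 0.59  0.29  2.52  3.24  0.71 -1.61]
30 40 0.0 [ 0.57  0.15  2.48  3.25  0.36 -1.64]
50 10 0.0 [ 0.12  0.71  2.51  2.4   1.45 -1.63]
50 20 4.4 [ 0.16  0.5   2.52  2.39  1.13 -1.48]
50 30 0.0 [ 0.22  0.3   2.51  2.32  0.8  -1.29]
50 40 0.0 [ 0.29  0.17  2.46  2.08  0.51 -0.97]
70 10 0.0 [-0.09  0.69  2.35  1.81  1.37 -1.47]
70 20 0.0 [-0.04  0.52  2.37  1.78  1.16 -1.31]
70 30 0.0 [ 0.03  0.37  2.37  1.69  0.95 -1.1 ]
70 40 0.0 [ 0.11  0.25  2.34  1.5   0.76 -0.82]
90 10 0.0 [-0.11  0.72  2.12  1.42  1.43 -1.28]
90 20 0.0 [-0.07  0.59  2.16  1.36  1.28 -1.15]
90 30 0.0 [-0.02  0.46  2.17  1.28  1.13 -1.  ]
90 40 0.0 [ 0.06  0.36  2.16  1.15  0.99 -0.81]
```

View pics/cr_w2.png

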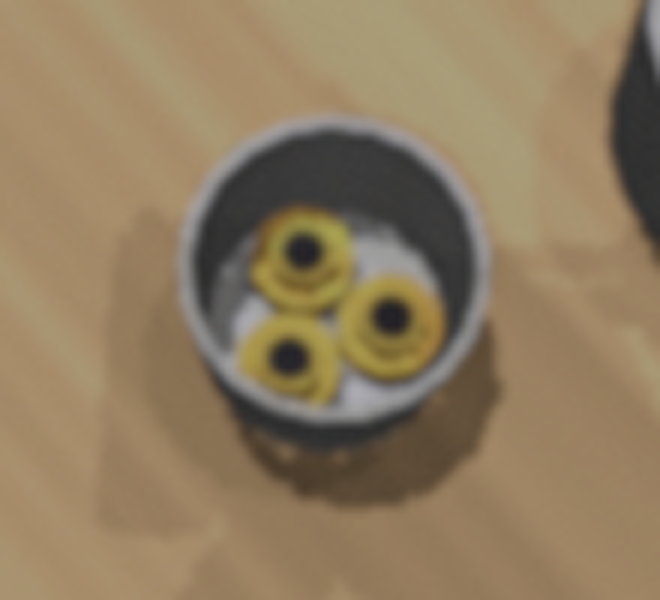

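```bash
python3 - <<'E'
from kin import *
p=fit().x
q0=np.array(data()[-1][0])
ax=lambda Q:Q.as_matrix()[:,2]
G=head(60,30); cup=np.array([372.5,271,46])
def slerp(A,B,t): return A*R.from_rotvec((A.inv()*B).as_rotvec()*t)
s=read_state();cur=(np.array(s["eef_pos"])+3*ax(R.from_euler("xyz",s["eef_rot"])),R.from_euler("xyz",s["eef_rot"]))
pre=cup-120*ax(G)
W=[cur,(pre+[0,0,60],G),(pre,G),(cup,G),(cup+[0,0,210],G)]
for h2 in (-7,0):
  hop=np.array([648,84,0])
  H0=head(h2,10);H1=head(h2,10,140); cz=(H1*G.inv()).apply([0,0,1]); print("cz",cz.round(2))
  mid=hop-30*np.array([cz[0],cz[1],0])+[0,0,255]
  q=q0.copy()
  for (A,Qa),(B,Qb) in zip(W+[], W[1:]+[]):
    pass
  WW=W+[(mid,H0),(mid,head(h2,10,70)),(mid,H1)]
  for (A,Qa),(B,Qb) in zip(WW,WW[1:]):
    m=0;e=0
    for t in np.linspace(0,1,9)[1:]:
        Q=slerp(Qa,Qb,t);P=A+(B-A)*t-3*ax(Q)
        qn,en=ik(P,Q,q,p);e=max(e,en);m=max(m,abs(qn-q).max());q=qn
    print(B.round(),"err",round(e,1),"maxstep",round(m,2),q.round(2))
E
```

```text
cz [-0.67 -0.48 -0.57]
[321. 181. 166.] err 10.8 maxstep 0.24 [-0.32 -0.25  2.52  1.24  1.11 -0.56]
[321. 181. 106.] err 22.5 maxstep 0.04 [-0.32  0.03  2.52  1.36  1.05 -0.85]
[372. 271.  46.] err 19.5 maxstep 0.09 [ 0.1   0.34  2.45  1.98  0.87 -1.2 ]
[372. 271. 256.] err 0.0 maxstep 0.14 [ 0.1  -0.31  2.33  1.25  0.84 -0.15]
[668.  98. 255.] err 0.0 maxstep 0.52 [ 0.23  0.26  2.04  3.76  0.64 -2.03]
[668.  98. 255.] err 0.0 maxstep 0.15 [ 0.23  0.26  2.04  3.76  0.64 -0.8 ]
[668.  98. 255.] err 0.0 maxstep 0.15 [0.23 0.26 2.04 3.76 0.64 0.42]
cz [-0.61 -0.56 -0.57]
[321. 181. 166.] err 10.8 maxstep 0.24 [-0.32 -0.25  2.52  1.24  1.11 -0.56]
[321. 181. 106.] err 22.5 maxstep 0.04 [-0.32  0.03  2.52  1.36  1.05 -0.85]
[372. 271.  46.] err 19.5 maxstep 0.09 [ 0.1   0.34  2.45  1.98  0.87 -1.2 ]
[372. 271. 256.] err 0.0 maxstep 0.14 [ 0.1  -0.31  2.33  1.25  0.84 -0.15]
[666. 101. 255.] err 0.0 maxstep 0.39 [ 0.16  0.23  2.08  3.44  0.58 -1.79]
[666. 101. 255.] err 0.0 maxstep 0.15 [ 0.16  0.23  2.08  3.44  0.58 -0.57]
[666. 101. 255.] err 0.0 maxstep 0.15 [0.16 0.23 2.08 3.44 0.58 0.65]
```

```bash
python3 - <<'E'
from kin import *
G=head(60,30);z=G.as_matrix()[:,2];cup=np.array([372.5,271,46])-3*z
plan([(cup+[0,0,160],G),(cup,G)],vmax=45,amax=7)
E
```

```text
to [371.2 268.8 207.5] n 5
[-0.13, 0.34, 3.91, 1.43, 6.0, -1.43]
[-0.55, 0.43, 3.87, 1.43, 6.0, -1.43]
[-0.96, 0.51, 3.77, 1.43, 6.0, -1.43]
[-1.36, 0.57, 3.64, 1.43, 6.0, -1.43]
[-1.75, 0.62, 3.46, 1.43, 6.0, -1.43]
to [371.2 268.8  47.5] n 4
[-3.46, 0.0, 2.0, 0.0, 0.0, 0.0]
[-3.46, 0.0, 2.0, 0.0, 0.0, 0.0]
[-3.46, 0.0, 2.0, 0.0, 0.0, 0.0]
[-3.46, 0.0, 2.0, 0.0, 0.0, 0.0]
```

Request:
jog_arm(
  increments=[
    [-0.13,0.34,3.9,1.43,6,-1.43,9.4],
    [-0.55,0.43,3.87,1.43,6,-1.43,9.4],
    [-0.96,0.5,3.77,1.43,6,-1.43,9.4],
    [-1.36,0.57,3.64,1.43,6,-1.43,9.4],
    [-1.75,0.62,3.46,1.43,6,-1.43,9.4],
    [0,0,0,0,0,0,9.4],
    [0,0,0,0,0,0,9.4],
  ],
)

```text
clock: 5.65
eef_pos: [361.8, 266.8, 225.9]
eef_rot: [-3.119, -0.996, 1.028]
wrist_force: [0.2, 0.1, 0.4]
finger_gap: 94.1
```

```bash
python3 - <<'E'
from kin import *
show();b=fit();print(b.cost,b.x.round(2))
c=snap("wrist","w3.png");a=snap("scene","s3.png")
G=head(60,30);z=G.as_matrix()[:,2];cup=np.array([372.5,271,46])-3*z
plan([(cup,G)],vmax=30)
E
```

```text
{'clock': 5.65, 'joints': [0.111, -0.286, 2.36, 1.234, 0.805, -0.161], 'eef_pos': [361.763, 266.783, 225.899], 'eef_rot': [-3.119, -0.996, 1.028], 'wrist_force': [0.2, 0.118, 0.37], 'moment': [-0.33, 0.157, -0.055], 'finger_gap': 94.051}
0.25447166838425206 [  0.    36.6  221.2  424.2   40.9  447.5  277.13   1.57  -0.  ]
to [371.2 268.8  47.5] n 6
[-2.45, 0.15, 1.71, -0.05, 0.47, -0.08]
[-2.46, 0.15, 1.69, -0.05, 0.47, -0.08]
[-2.48, 0.14, 1.67, -0.05, 0.47, -0.08]
[-2.49, 0.14, 1.65, -0.05, 0.47, -0.08]
[-2.5, 0.13, 1.62, -0.05, 0.47, -0.08]
[-2.52, 0.12, 1.6, -0.05, 0.47, -0.08]
```

View pics/w3.png

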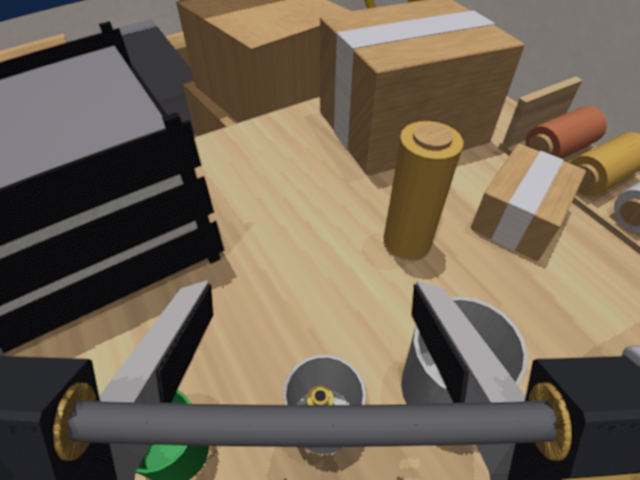

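View pics/s3.png

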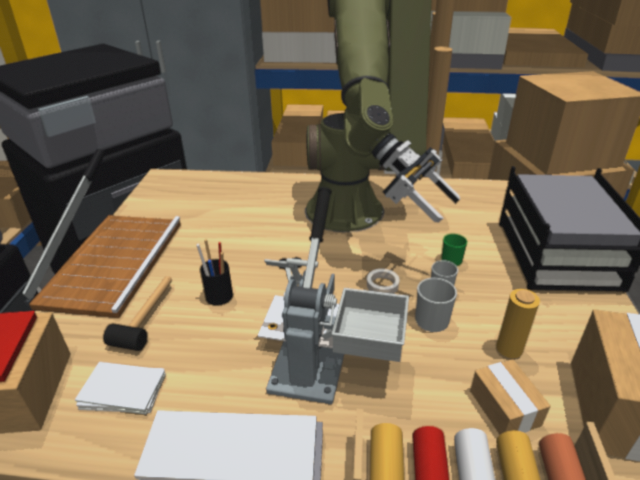

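The small cup sits below, between the fingers, at wrist pixel (325,395), with the green cup to its left at (170,440). I'll descend straight onto it.

Request:
jog_arm(
  increments=[
    [-2.45,0.15,1.7,0,0.47,0,9.4],
    [-2.46,0.15,1.7,0,0.47,0,9.4],
    [-2.48,0.14,1.67,0,0.47,0,9.4],
    [-2.49,0.14,1.65,0,0.47,0,9.4],
    [0,0,0,0,0,0,9.4],
    [0,0,0,0,0,0,9.4],
  ],
)

```text
clock: 6.5
eef_pos: [368.1, 268.5, 107.1]
eef_rot: [-3.122, -1.032, 1.031]
wrist_force: [0.3, -0.8, 0.8]
finger_gap: 94.2
```

```bash
python3 - <<'E'
from kin import *
show()
c=snap("wrist","w4.png");t=snap("top","t4.png")
cv2.imwrite("pics/t4c.png",cv2.resize(t["image"][220:380,140:340,::-1],(800,640),interpolation=2)[:600])
G=head(60,30);z=G.as_matrix()[:,2];cup=np.array([372.5,271,46])-3*z
plan([(cup,G)],vmax=30)
E
```

```text
{'clock': 6.5, 'joints': [0.099, 0.094, 2.456, 1.748, 0.792, -0.865], 'eef_pos': [368.149, 268.469, 107.128], 'eef_rot': [-3.122, -1.032, 1.031], 'wrist_force': [0.264, -0.76, 0.765], 'moment': [-0.344, 0.112, -0.005], 'finger_gap': 94.195}
to [371.2 268.8  47.5] n 2
[-2.52, 0.14, 1.61, -0.14, 0.41, -0.21]
[-2.53, 0.13, 1.59, -0.14, 0.41, -0.21]
```

View pics/t4c.png

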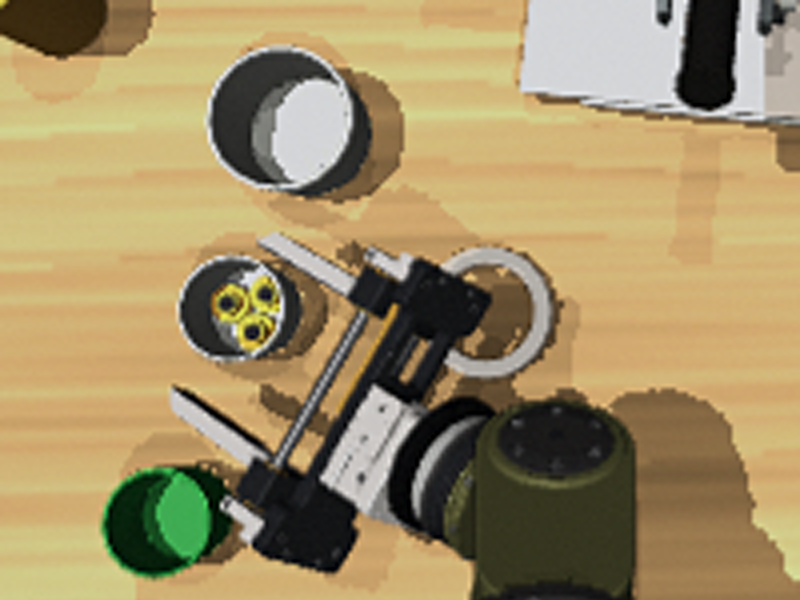

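View pics/w4.png

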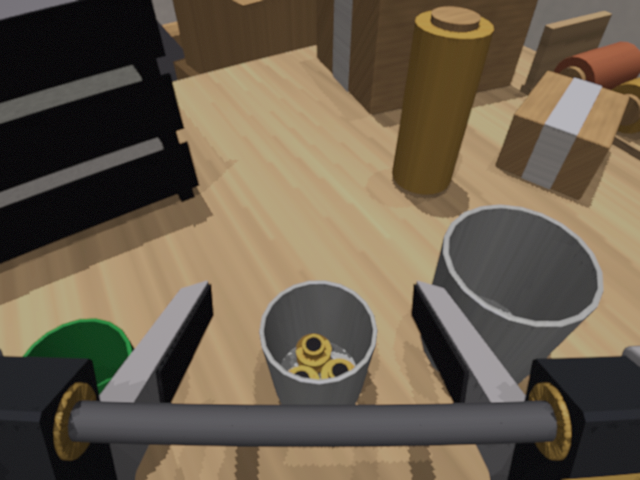

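The cup at top-crop (236,308) lies between the finger lines, and the hand clears the green cup. I'll finish the descent and close.

Request:
jog_arm(
  increments=[
    [-2.52,0.14,1.6,0,0.41,-0.2,9.4],
    [-2.53,0.13,1.6,0,0.41,-0.2,9.4],
    [0,0,0,0,0,0,9.4],
    [0,0,0,0,0,0,9.4],
  ],
)

```text
clock: 7.1
eef_pos: [370.8, 268.8, 47.3]
eef_rot: [-3.133, -1.046, 1.044]
wrist_force: [-0.3, 0.3, -0.4]
finger_gap: 93.9
```

```bash
python3 - <<'E'
from kin import *
show()
c=snap("wrist","w5.png");t=snap("top")
cv2.imwrite("pics/t5c.png",cv2.resize(t["image"][220:380,140:340,::-1],(800,640),interpolation=2)[:600])
E
```

```text
{'clock': 7.1, 'joints': [0.093, 0.343, 2.451, 1.966, 0.877, -1.194], 'eef_pos': [370.8, 268.762, 47.266], 'eef_rot': [-3.133, -1.046, 1.044], 'wrist_force': [-0.322, 0.282, -0.449], 'moment': [-0.372, 0.12, -0.015], 'finger_gap': 93.905}
```

View pics/t5c.png

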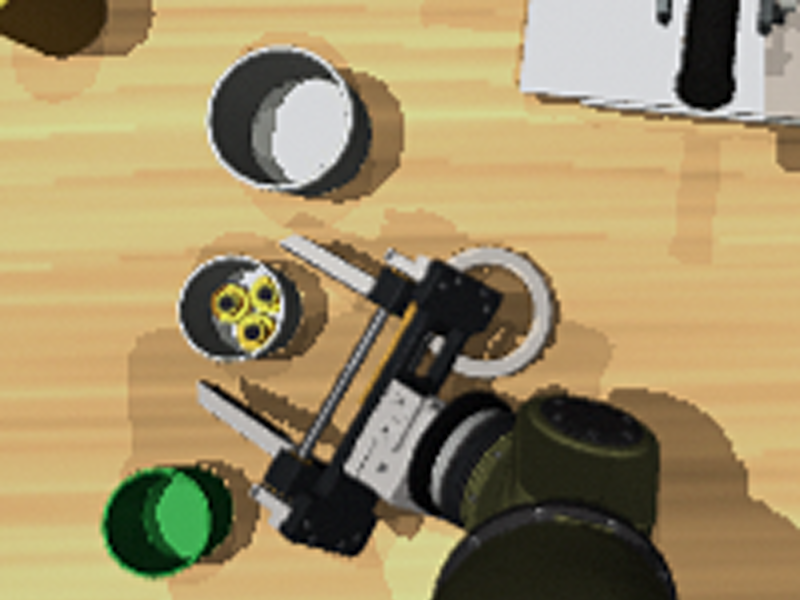

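View pics/w5.png

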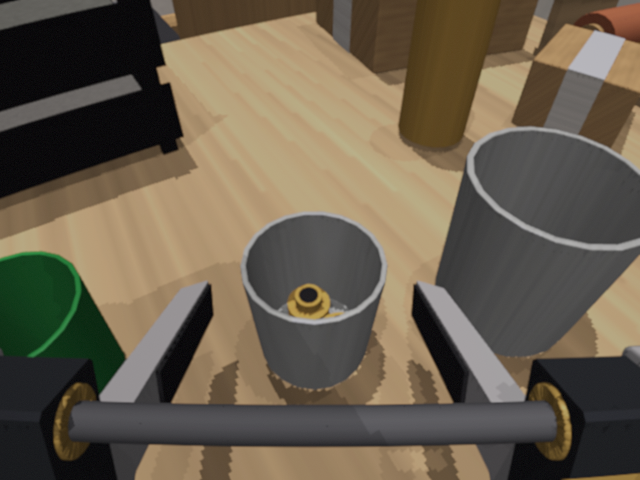

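```bash
python3 - <<'E'
from kin import *
t=snap("top");c=snap("wrist")
s=read_state();r=R.from_euler("xyz",s["eef_rot"])
tc=lambda P:((proj(t,P)[0]-[140,220])*4).round()
for n,P in (("rim",[372.5,271,70]),("foot",[372.5,271,0]),("mid36",[372.5,271,36])): print(n,tc(P),proj(c,P)[0].round())
for sy in (-1,1):
  for xx in (-8,8):
    P=s["eef_pos"]+r.apply([xx,sy*47,22]);print("tip",sy,xx,P.round(),tc(P),proj(c,P)[0].round())
print(tri([(t,(140+236/4,220+308/4)),(c,(315,270))]))
# fit cup pose on wrist rim
a=np.linspace(0,2*np.pi,200)
def ell(x,y,z,rad): return np.c_[x+rad*np.cos(a),y+rad*np.sin(a),0*a+z]
for x,y in ((372.5,271),(368,268),(376,274)):
    e=proj(c,ell(x,y,70,33));print(x,y,e.min(0).round(),e.max(0).round())
E
```

```text
rim [229. 307.] [313. 260.]
foot [256. 310.] [313. 339.]
mid36 [242. 309.] [313. 304.]
tip -1 -8 [337. 305.  29.] [190. 366.] [226. 292.]
tip -1 8 [341. 312.  43.] [173. 360.] [224. 264.]
tip 1 -8 [419. 258.  29.] [266. 235.] [399. 292.]
tip 1 8 [423. 265.  43.] [250. 228.] [401. 264.]
(array([371.92343358, 267.62932752,  66.9509746 ]), [array([-0.1,  0.1]), array([0.7, 0.2])])
372.5 271 [239. 210.] [387. 324.]
368 268 [232. 217.] [383. 335.]
376 274 [244. 204.] [389. 315.]
```

```bash
python3 - <<'E'
from kin import *
t=snap("top");c=snap("wrist")
s=read_state();r=R.from_euler("xyz",s["eef_rot"])
cv2.imwrite("pics/t5d.png",cv2.resize(t["image"][270:330,170:230,::-1],(600,600),interpolation=2))
for n,ut,uc in (("left",(203,384),(211,292)),("right",(283,238),(416,292))):
    X,e=tri([(t,(140+ut[0]/4,220+ut[1]/4)),(c,uc)]);print(n,X,e,r.inv().apply(X-s["eef_pos"]))
E
```

```text
left [327.05415204 290.10460909  53.26394884] [array([ 0.1, -0.3]), array([-1.7,  0.3])] [  4.06327731 -48.5325813   -5.84452762]
right [415.60931919 244.27526051  46.7215539 ] [array([-0.3,  0.1]), array([1.2, 0.8])] [ 0.82934875 51.11353329  0.88921598]
```

View pics/t5d.png

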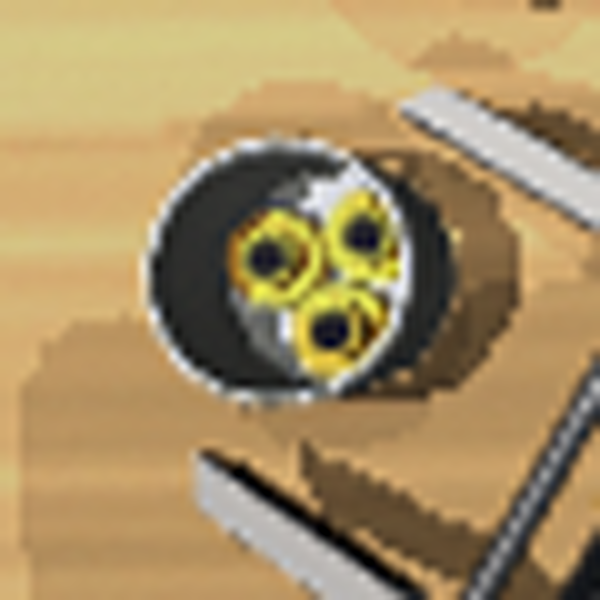

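Both views put the visible fingertips about at the TCP, not 22 mm ahead of it: the tip midpoint is top crop (245,312) and the cup axis about (239,309). I'll advance 15 mm along the heading so the pads cover the cup's diameter, then close.

Request:
jog_arm(
  increments=[
    [0.4,0,0.65,0,0,0,9.4],
    [0.35,0,0.65,0,0,0,9.4],
    [0,0,0,0,0,0,7.4],
    [0,0,0,0,0,0,7.2],
    [0,0,0,0,0,0,7.2],
  ],
  squeeze=15,
)

```text
clock: 8.02
eef_pos: [377.7, 281.5, 45.6]
eef_rot: [-3.131, -1.045, 1.042]
wrist_force: [0.3, -0.1, 0.0]
finger_gap: 72.6
```

```bash
python3 - <<'E'
from kin import *
show()
c=snap("wrist","w6.png");t=snap("top")
cv2.imwrite("pics/t6c.png",cv2.resize(t["image"][260:340,160:260,::-1],(750,600),interpolation=2)[:600])
E
```

```text
{'clock': 8.025, 'joints': [0.139, 0.359, 2.426, 2.006, 0.858, -1.19], 'eef_pos': [377.693, 281.513, 45.649], 'eef_rot': [-3.131, -1.045, 1.042], 'wrist_force': [0.284, -0.119, 0.028], 'moment': [-0.308, 0.133, 0.042], 'finger_gap': 72.59}
```

View pics/t6c.png

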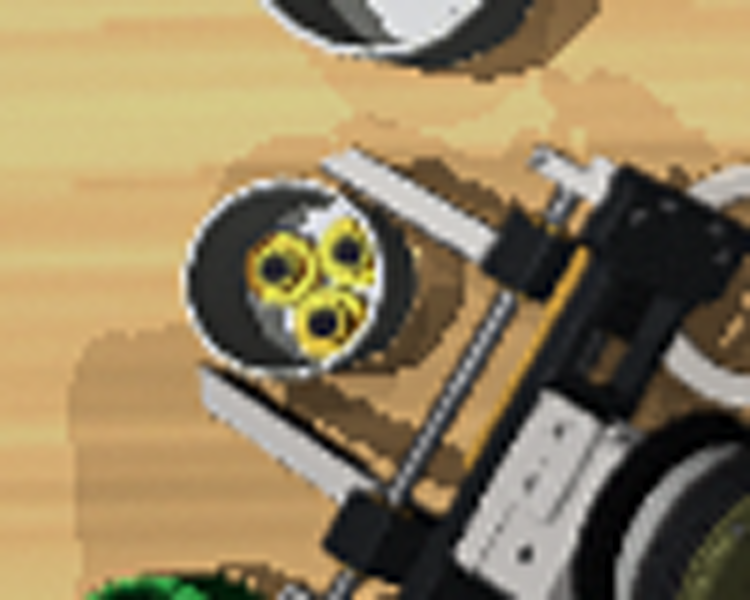

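View pics/w6.png

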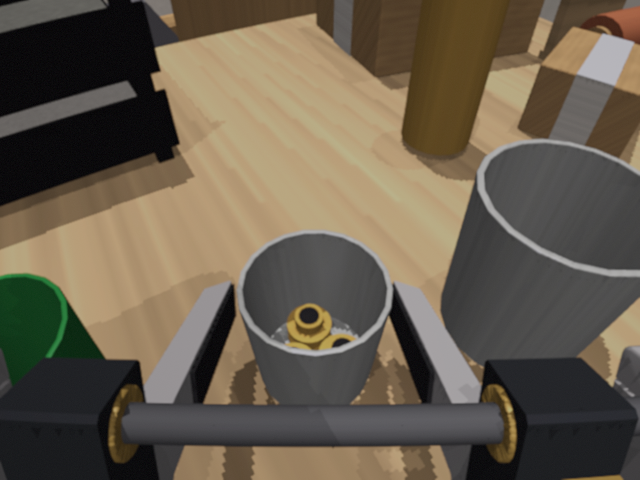

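Request:
jog_arm(
  increments=[
    [0.25,0,0.43,0,0,0,7.4],
    [0,0,0,0,0,0,6.0],
    [0,0,0,0,0,0,5.5],
    [0,0,0,0,0,0,5.5],
    [0,0,0,0,0,0,5.5],
  ],
  squeeze=15,
)

```text
clock: 8.75
eef_pos: [380.4, 285.9, 45.9]
eef_rot: [-3.132, -1.046, 1.043]
wrist_force: [1.2, 0.9, 2.4]
finger_gap: 65.7
```

```bash
python3 - <<'E'
from kin import *
show()
c=snap("wrist","w7.png")
E
```

```text
{'clock': 8.75, 'joints': [0.153, 0.363, 2.417, 2.018, 0.851, -1.187], 'eef_pos': [380.399, 285.943, 45.921], 'eef_rot': [-3.132, -1.046, 1.043], 'wrist_force': [1.225, 0.925, 2.391], 'moment': [0.057, -0.141, 0.009], 'finger_gap': 65.707}
```

View pics/w7.png

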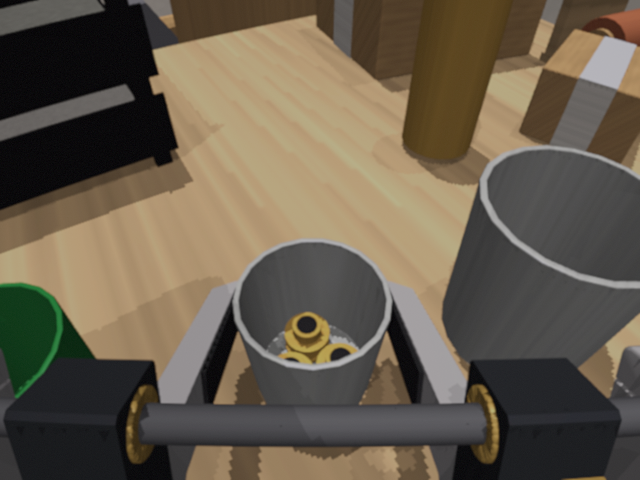

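Request:
jog_arm(
  increments=[
    [1.7,0,-1.0,0,0,0,5.5],
    [0,0,0,0,0,0,5.5],
  ],
  squeeze=22,
)

```text
clock: 9.05
eef_pos: [380.4, 285.7, 66.0]
eef_rot: [-3.135, -1.046, 1.045]
wrist_force: [0.5, 0.8, -2.2]
finger_gap: 65.4
```

```bash
python3 - <<'E'
from kin import *
show()
c=snap("wrist","w8.png")
p=fit().x
s=read_state();Q0=R.from_euler("xyz",s["eef_rot"]);P0=np.array(s["eef_pos"])
G=R.from_euler("xyz",[-3.132,-1.046,1.043]);off=G.inv().apply(np.array([372.5,271,35])-[380.4,285.9,45.9]);cz=G.inv().apply([0,0,1]);print("off",off,"cz",cz)
def slerp(A,B,t): return A*R.from_rotvec((A.inv()*B).as_rotvec()*t)
q=np.array(s["joints"])
M0=P0+Q0.apply(off)
for h2,a2,ro in ((0,10,140),(0,0,130),(0,5,135),(15,5,135)):
  H1=head(h2,a2,ro);z=H1.apply(cz)
  mid=np.array([648,84,255.])-42*np.r_[z[:2],0]
  print(h2,a2,ro,"cz",z.round(2),"mid",mid.round(),"TCP",(mid-H1.apply(off)).round())
  WW=[(M0,Q0),(M0+[0,0,200],Q0),(mid,head(h2,a2)),(mid,head(h2,a2,ro/2)),(mid,H1)]
  q=np.array(s["joints"])
  for (A,Qa),(B,Qb) in zip(WW,WW[1:]):
    m=0;e=0
    for t in np.linspace(0,1,13)[1:]:
        Q=slerp(Qa,Qb,t);P=A+(B-A)*t-Q.apply(off)
        qn,en=ik(P,Q,q,p);e=max(e,en);m=max(m,abs(qn-q).max());q=qn
    print("   ",B.round(),"err",round(e,1),"maxstep",round(m,2),q.round(2))
E
```

```text
{'clock': 9.05, 'joints': [0.153, 0.286, 2.422, 1.959, 0.822, -1.101], 'eef_pos': [380.443, 285.679, 66.011], 'eef_rot': [-3.135, -1.046, 1.045], 'wrist_force': [0.511, 0.822, -2.153], 'moment': [-0.552, 0.269, -0.007], 'finger_gap': 65.408}
off [-17.87615198   0.59160368  -9.128154  ] cz [ 0.86542601 -0.0048062  -0.5010137 ]
0 10 140 cz [-0.61 -0.56 -0.56] mid [674. 108. 255.] TCP [680.  96. 240.]
    [372. 271. 255.] err 0.0 maxstep 0.09 [ 0.15 -0.29  2.29  1.24  0.8  -0.1 ]
    [674. 108. 255.] err 0.0 maxstep 0.28 [ 0.17  0.25  2.01  3.48  0.53 -1.83]
    [674. 108. 255.] err 0.0 maxstep 0.11 [ 0.13  0.26  2.03  3.39  0.55 -0.54]
    [674. 108. 255.] err 0.0 maxstep 0.11 [0.14 0.29 2.04 3.39 0.6  0.69]
0 0 130 cz [-0.5  -0.67 -0.55] mid [669. 112. 255.] TCP [678.  98. 244.]
    [372. 271. 255.] err 0.0 maxstep 0.09 [ 0.15 -0.29  2.29  1.24  0.8  -0.1 ]
    [669. 112. 255.] err 0.0 maxstep 0.25 [ 0.19  0.32  2.05  3.4   0.82 -1.75]
    [669. 112. 255.] err 0.0 maxstep 0.1 [ 0.15  0.34  2.07  3.34  0.84 -0.57]
    [669. 112. 255.] err 0.0 maxstep 0.1 [0.15 0.38 2.07 3.34 0.89 0.57]
0 5 135 cz [-0.55 -0.62 -0.56] mid [671. 110. 255.] TCP [679.  97. 242.]
    [372. 271. 255.] err 0.0 maxstep 0.09 [ 0.15 -0.29  2.29  1.24  0.8  -0.1 ]
    [671. 110. 255.] err 0.0 maxstep 0.26 [ 0.18  0.28  2.03  3.43  0.67 -1.78]
    [671. 110. 255.] err 0.0 maxstep 0.1 [ 0.14  0.29  2.05  3.36  0.7  -0.55]
    [671. 110. 255.] err 0.0 maxstep 0.1 [0.15 0.33 2.06 3.36 0.75 0.64]
15 5 135 cz [-0.37 -0.74 -0.56] mid [664. 115. 255.] TCP [675. 104. 242.]
    [372. 271. 255.] err 0.0 maxstep 0.09 [ 0.15 -0.29  2.29  1.24  0.8  -0.1 ]
    [664. 115. 255.] err 0.0 maxstep 0.15 [ 0.03  0.26  2.06  2.77  0.7  -1.3 ]
    [664. 115. 255.] err 0.0 maxstep 0.1 [-0.02  0.29  2.06  2.72  0.73 -0.1 ]
    [664. 115. 255.] err 0.0 maxstep 0.1 [-0.01  0.32  2.07  2.75  0.78  1.05]
```

View pics/w8.png

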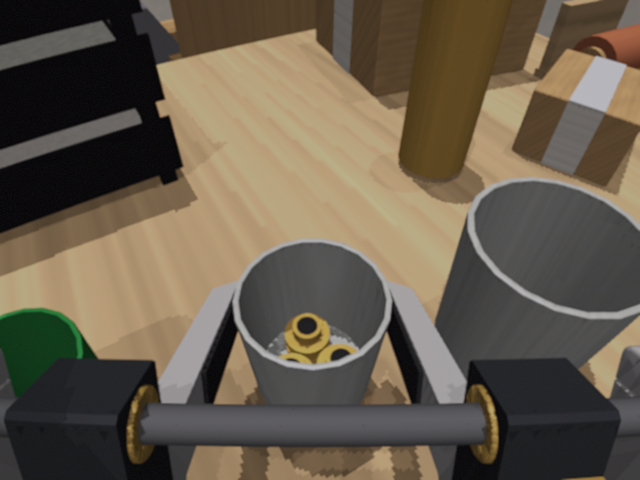

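```bash
cat >> kin.py <<'E'
OFF=np.array([-17.9,0.6,-9.1]);CZ=np.array([0.865,-0.005,-0.501])
def plan2(wps,P0=None,Q0=None,off=OFF):
    s=read_state();p=fit().x
    Q=R.from_euler("xyz",s["eef_rot"]) if Q0 is None else Q0
    P=np.array(s["eef_pos"]) if P0 is None else P0
    M=P+Q.apply(off);q=np.array(s["joints"])
    for M1,Q1,n in wps:
        M1=np.array(M1,float);dv=(Q.inv()*Q1).as_rotvec();print("-> mid",M1.round(),"n",n)
        for i in range(n):
            a,b=i/n,(i+1)/n
            Qa=Q*R.from_rotvec(dv*a);Qb=Q*R.from_rotvec(dv*b)
            Pa=M+(M1-M)*a-Qa.apply(off);Pb=M+(M1-M)*b-Qb.apply(off)
            qn,e=ik(Pb,Qb,q,p)
            print(str((np.round(Qa.inv().apply(Pb-Pa)/10,2)).tolist()+np.round(np.degrees(dv/n),2).tolist()),"dq",abs(qn-q).max().round(2),"e",round(e,1));q=qn
        M,Q=M1,Q1
    print(q.round(2))
E
python3 - <<'E'
from kin import *
s=read_state();Q0=R.from_euler("xyz",s["eef_rot"]);M0=s["eef_pos"]+Q0.apply(OFF)
H1=head(-8,5,135);z=H1.apply(CZ);mid=np.array([648,84,275.])-42*np.r_[z[:2],0];print(mid)
plan2([(M0+[0,0,200],Q0,5),(mid,head(-8,5),20)])
E
```

```text
[674.55819404 106.35909272 275.        ]
-> mid [372. 271. 255.] n 5
[3.46, -0.02, -2.01, 0.0, 0.0, 0.0] dq 0.2 e 0.0
[3.46, -0.02, -2.01, 0.0, 0.0, 0.0] dq 0.21 e 0.0
[3.46, -0.02, -2.01, 0.0, 0.0, 0.0] dq 0.21 e 0.0
[3.46, -0.02, -2.01, 0.0, 0.0, 0.0] dq 0.2 e 0.0
[3.46, -0.02, -2.01, 0.0, 0.0, 0.0] dq 0.18 e 0.0
-> mid [675. 106. 275.] n 20
[0.13, 1.8, -0.06, -3.28, 1.11, 1.03] dq 0.05 e 0.0
[0.16, 1.8, 0.04, -3.28, 1.11, 1.03] dq 0.05 e 0.0
[0.19, 1.79, 0.15, -3.28, 1.11, 1.03] dq 0.06 e 0.0
[0.21, 1.77, 0.25, -3.28, 1.11, 1.03] dq 0.07 e 0.0
[0.24, 1.75, 0.35, -3.28, 1.11, 1.03] dq 0.09 e 0.0
[0.26, 1.72, 0.45, -3.28, 1.11, 1.03] dq 0.11 e 0.0
[0.28, 1.69, 0.54, -3.28, 1.11, 1.03] dq 0.13 e 0.0
[0.29, 1.65, 0.64, -3.28, 1.11, 1.03] dq 0.16 e 0.0
[0.31, 1.6, 0.73, -3.28, 1.11, 1.03] dq 0.18 e 0.0
[0.32, 1.55, 0.82, -3.28, 1.11, 1.03] dq 0.2 e 0.0
[0.33, 1.49, 0.91, -3.28, 1.11, 1.03] dq 0.22 e 0.0
[0.33, 1.43, 1.0, -3.28, 1.11, 1.03] dq 0.21 e 0.0
[0.34, 1.36, 1.08, -3.28, 1.11, 1.03] dq 0.19 e 0.0
[0.34, 1.29, 1.15, -3.28, 1.11, 1.03] dq 0.17 e 0.0
[0.33, 1.21, 1.23, -3.28, 1.11, 1.03] dq 0.15 e 0.0
[0.33, 1.13, 1.3, -3.28, 1.11, 1.03] dq 0.13 e 0.0
[0.32, 1.05, 1.36, -3.28, 1.11, 1.03] dq 0.11 e 0.0
[0.31, 0.96, 1.42, -3.28, 1.11, 1.03] dq 0.1 e 0.0
[0.29, 0.87, 1.47, -3.28, 1.11, 1.03] dq 0.09 e 0.0
[0.28, 0.78, 1.52, -3.28, 1.11, 1.03] dq 0.08 e 0.0
[ 0.25  0.27  1.98  3.78  0.69 -2.05]
```

Request:
jog_arm(
  increments=[
    [3.46,0,-2,0,0,0,5.5],
    [3.46,0,-2,0,0,0,5.5],
    [3.46,0,-2,0,0,0,5.5],
    [3.46,0,-2,0,0,0,5.5],
    [3.46,0,-2,0,0,0,5.5],
    [0,0,0,0,0,0,5.5],
  ],
)

```text
clock: 9.85
eef_pos: [381.7, 285.7, 267.1]
eef_rot: [-3.137, -1.048, 1.048]
wrist_force: [-0.1, 0.3, -2.7]
finger_gap: 65.4
```

Request:
jog_arm(
  increments=[
    [0.13,1.8,-0.06,-3.28,1.11,1.03,5.5],
    [0.16,1.8,0.04,-3.28,1.11,1.03,5.5],
    [0.19,1.79,0.15,-3.28,1.11,1.03,5.5],
    [0.21,1.77,0.25,-3.28,1.11,1.03,5.5],
    [0.24,1.75,0.35,-3.28,1.11,1.03,5.5],
    [0.26,1.72,0.45,-3.28,1.11,1.03,5.5],
    [0.28,1.69,0.54,-3.28,1.11,1.03,5.5],
    [0.29,1.65,0.64,-3.28,1.11,1.03,5.5],
    [0.31,1.6,0.73,-3.28,1.11,1.03,5.5],
    [0.32,1.55,0.82,-3.28,1.11,1.03,5.5],
    [0.33,1.49,0.91,-3.28,1.11,1.03,5.5],
    [0.33,1.43,1.0,-3.28,1.11,1.03,5.5],
    [0.34,1.36,1.08,-3.28,1.11,1.03,5.5],
    [0.34,1.29,1.15,-3.28,1.11,1.03,5.5],
    [0.33,1.21,1.23,-3.28,1.11,1.03,5.5],
    [0,0,0,0,0,0,5.5],
  ],
)

```text
clock: 11.85
eef_pos: [611.9, 150.4, 281.4]
eef_rot: [2.898, -1.366, 0.395]
wrist_force: [-0.2, -0.6, -2.3]
finger_gap: 65.3
```

```bash
python3 - <<'E'
from kin import *
show();b=fit();print(b.cost)
snap("top","t9.png");snap("scene","s9.png")
H1=head(-8,5,135);z=H1.apply(CZ);mid=np.array([648,84,275.])-42*np.r_[z[:2],0]
plan2([(mid,head(-8,5),7),(mid,head(-8,5,90),12)])
E
```

```text
{'clock': 11.85, 'joints': [0.211, 0.074, 2.161, 3.283, 0.469, -1.735], 'eef_pos': [611.853, 150.357, 281.412], 'eef_rot': [2.898, -1.366, 0.395], 'wrist_force': [-0.163, -0.605, -2.251], 'moment': [-0.097, 0.683, -0.007], 'finger_gap': 65.256}
0.25447310600892414
-> mid [675. 106. 275.] n 7
[0.28, 0.81, 0.91, -2.35, 0.84, 0.74] dq 0.09 e 0.0
[0.27, 0.77, 0.94, -2.35, 0.84, 0.74] dq 0.08 e 0.0
[0.27, 0.72, 0.98, -2.35, 0.84, 0.74] dq 0.08 e 0.0
[0.26, 0.68, 1.01, -2.35, 0.84, 0.74] dq 0.07 e 0.0
[0.25, 0.63, 1.03, -2.35, 0.84, 0.74] dq 0.06 e 0.0
[0.25, 0.59, 1.06, -2.35, 0.84, 0.74] dq 0.06 e 0.0
[0.24, 0.54, 1.08, -2.35, 0.84, 0.74] dq 0.06 e 0.0
-> mid [675. 106. 275.] n 12
[-0.01, 0.23, 0.0, -0.0, -0.0, 7.5] dq 0.14 e 0.0
[-0.01, 0.23, 0.0, -0.0, -0.0, 7.5] dq 0.14 e 0.0
[-0.01, 0.23, 0.0, -0.0, -0.0, 7.5] dq 0.14 e 0.0
[-0.01, 0.23, 0.0, -0.0, -0.0, 7.5] dq 0.14 e 0.0
[-0.01, 0.23, -0.0, -0.0, -0.0, 7.5] dq 0.14 e 0.0
[-0.01, 0.23, -0.0, -0.0, -0.0, 7.5] dq 0.14 e 0.0
[-0.01, 0.23, 0.0, -0.0, -0.0, 7.5] dq 0.14 e 0.0
[-0.01, 0.23, 0.0, -0.0, -0.0, 7.5] dq 0.14 e 0.0
[-0.01, 0.23, -0.0, -0.0, -0.0, 7.5] dq 0.14 e 0.0
[-0.01, 0.23, 0.0, -0.0, -0.0, 7.5] dq 0.14 e 0.0
[-0.01, 0.23, -0.0, -0.0, -0.0, 7.5] dq 0.14 e 0.0
[-0.01, 0.23, 0.0, -0.0, -0.0, 7.5] dq 0.14 e 0.0
[ 0.21  0.29  2.02  3.69  0.72 -0.4 ]
```

View pics/t9.png

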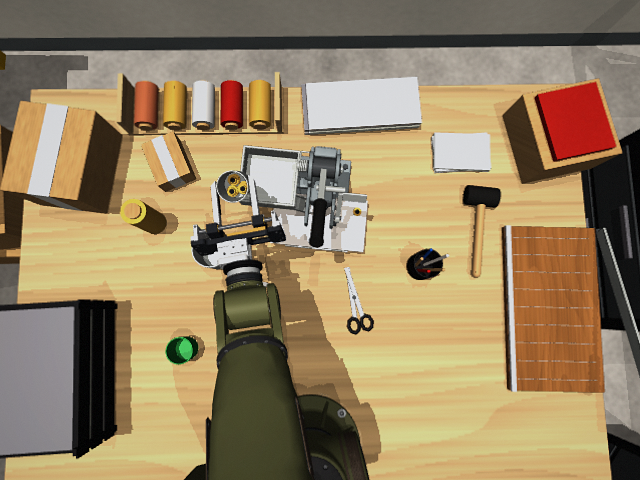

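View pics/s9.png

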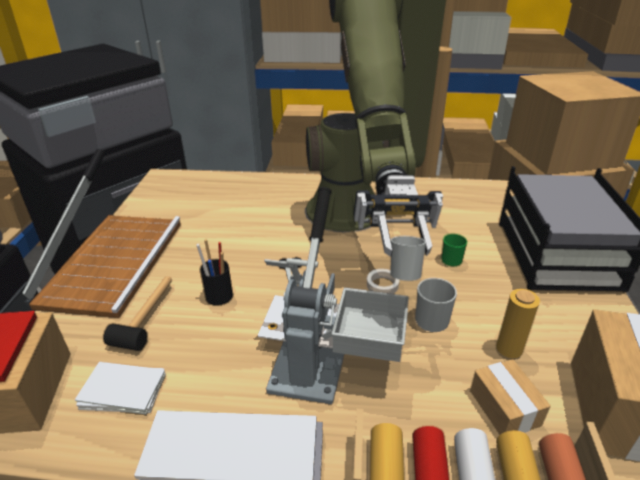

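The cup, still holding the eyelets, is at top pixel (233,184), just left of the hopper. Next I'll move above it and tip part way.

Request:
jog_arm(
  increments=[
    [0.28,0.81,0.91,-2.35,0.84,0.74,5.5],
    [0.27,0.77,0.94,-2.35,0.84,0.74,5.5],
    [0.27,0.72,0.98,-2.35,0.84,0.74,5.5],
    [0.26,0.68,1.0,-2.35,0.84,0.74,5.5],
    [0.25,0.63,1.03,-2.35,0.84,0.74,5.5],
    [0.25,0.59,1.06,-2.35,0.84,0.74,5.5],
    [0.24,0.54,1.08,-2.35,0.84,0.74,5.5],
    [0,0,0,0,0,0,5.5],
  ],
)

```text
clock: 12.95
eef_pos: [685.5, 105.4, 293.8]
eef_rot: [-3.12, -1.487, -0.161]
wrist_force: [-0.1, 0.4, -1.2]
finger_gap: 65.3
```

Request:
jog_arm(
  increments=[
    [0,0.23,0,0,0,7.5,5.5],
    [0,0.23,0,0,0,7.5,5.5],
    [0,0.23,0,0,0,7.5,5.5],
    [0,0.23,0,0,0,7.5,5.5],
    [0,0.23,0,0,0,7.5,5.5],
    [0,0.23,0,0,0,7.5,5.5],
    [0,0,0,0,0,0,5.5],
  ],
)

```text
clock: 13.82
eef_pos: [682.9, 92.7, 289.9]
eef_rot: [-1.689, -0.781, -1.627]
wrist_force: [-0.2, 0.5, -1.7]
finger_gap: 65.4
```

```bash
python3 - <<'E'
from kin import *
show();s=read_state();Q=R.from_euler("xyz",s["eef_rot"]);print("mid",s["eef_pos"]+Q.apply(OFF),"cz",Q.apply(CZ))
t=snap("top");a=snap("scene")
cv2.imwrite("pics/t10.png",cv2.resize(t["image"][120:320,190:390,::-1],(600,600),interpolation=2))
cv2.imwrite("pics/s10.png",cv2.resize(a["image"][160:400,240:480,::-1],(600,600),interpolation=2))
E
```

```text
{'clock': 13.825, 'joints': [0.225, 0.264, 2.001, 3.731, 0.693, -1.228], 'eef_pos': [682.883, 92.67, 289.891], 'eef_rot': [-1.689, -0.781, -1.627], 'wrist_force': [-0.154, 0.464, -1.685], 'moment': [0.146, 0.67, -0.027], 'finger_gap': 65.428}
mid [674.52587946 106.21502812 277.63240305] cz [-0.52823078 -0.54051294  0.65426982]
```

View pics/t10.png

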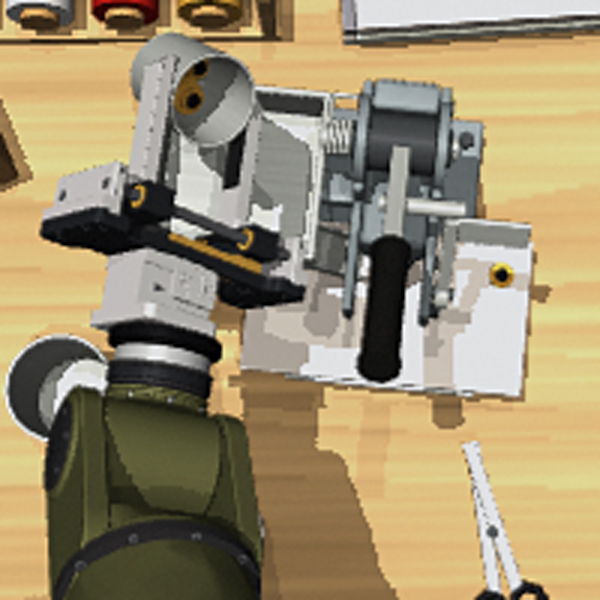

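View pics/s10.png

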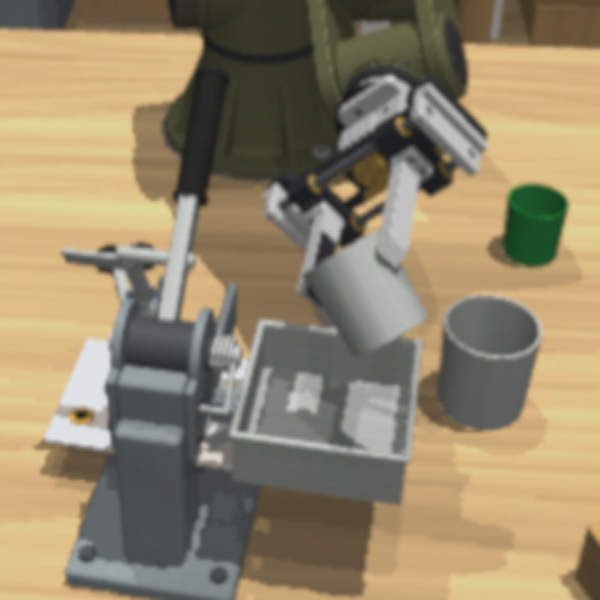

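```bash
python3 - <<'E'
from kin import *
t=snap("top");a=snap("scene")
s=read_state();Q=R.from_euler("xyz",s["eef_rot"]);m=s["eef_pos"]+Q.apply(OFF);cz=Q.apply(CZ)
for n,d in (("mouth",35),("foot",-35)):
    P=m+d*cz;print(n,P.round(),((proj(t,P)[0]-[190,120])*3).round(),((proj(a,P)[0]-[240,160])*2.5).round())
print("hop floor",((proj(t,[648,84,115])[0]-[190,120])*3).round())
print(atz(t,(190+213/3,120+97/3),300))
mid=m.copy();mid[2]=272
plan2([(mid,head(-8,5,135),10)])
E
```

```text
mouth [656.  87. 301.] [214.  99.] [337. 249.]
foot [693. 125. 255.] [169.  71.] [387. 335.]
hop floor [244. 184.]
[658.14819862  88.50248107 300.        ]
-> mid [675. 106. 272.] n 10
[-0.05, 0.32, 0.01, -0.03, -0.01, 9.0] dq 0.17 e 0.0
[-0.05, 0.33, 0.01, -0.03, -0.01, 9.0] dq 0.17 e 0.0
[-0.04, 0.33, 0.01, -0.03, -0.01, 9.0] dq 0.17 e 0.0
[-0.03, 0.34, 0.01, -0.03, -0.01, 9.0] dq 0.16 e 0.0
[-0.02, 0.34, 0.01, -0.03, -0.01, 9.0] dq 0.16 e 0.0
[-0.01, 0.34, 0.01, -0.03, -0.01, 9.0] dq 0.16 e 0.0
[-0.0, 0.34, 0.01, -0.03, -0.01, 9.0] dq 0.16 e 0.0
[0.01, 0.34, 0.01, -0.03, -0.01, 9.0] dq 0.16 e 0.0
[0.01, 0.33, 0.01, -0.03, -0.01, 9.0] dq 0.16 e 0.0
[0.02, 0.33, 0.01, -0.03, -0.01, 9.0] dq 0.16 e 0.0
[0.22 0.32 2.02 3.69 0.75 0.4 ]
```

The predicted cup mouth pixel (214,99) matches the picture (213,97), and the mouth is over the hopper. I'll tip fully.

Request:
jog_arm(
  increments=[
    [-0.05,0.32,0,0,0,9,5.5],
    [-0.05,0.33,0,0,0,9,5.5],
    [-0.04,0.33,0,0,0,9,5.5],
    [-0.03,0.34,0,0,0,9,5.5],
    [-0.02,0.34,0,0,0,9,5.5],
    [-0.01,0.34,0,0,0,9,5.5],
    [0,0.34,0,0,0,9,5.5],
    [0.01,0.34,0,0,0,9,5.5],
    [0.01,0.33,0,0,0,9,5.5],
    [0.02,0.33,0,0,0,9,5.5],
    [0,0,0,0,0,0,5.5],
    [0,0,0,0,0,0,5.5],
    [0,0,0,0,0,0,5.5],
    [0,0,0,0,0,0,5.5],
  ],
)

```text
clock: 15.78
eef_pos: [680.8, 92.1, 259.3]
eef_rot: [-1.688, 0.783, -1.795]
wrist_force: [0.4, 0.3, -0.8]
finger_gap: 65.1
```

```bash
python3 - <<'E'
from kin import *
show();s=read_state();Q=R.from_euler("xyz",s["eef_rot"]);print("mid",s["eef_pos"]+Q.apply(OFF),"cz",Q.apply(CZ))
t=snap("top");a=snap("scene")
cv2.imwrite("pics/t11.png",cv2.resize(t["image"][120:320,190:390,::-1],(600,600),interpolation=2))
cv2.imwrite("pics/s11.png",cv2.resize(a["image"][160:400,240:480,::-1],(600,600),interpolation=2))
E
```

```text
{'clock': 15.775, 'joints': [0.225, 0.322, 2.021, 3.686, 0.761, 0.405], 'eef_pos': [680.75, 92.108, 259.251], 'eef_rot': [-1.688, 0.783, -1.795], 'wrist_force': [0.402, 0.268, -0.796], 'moment': [0.138, 0.51, -0.025], 'finger_gap': 65.064}
mid [674.6103496  106.17456397 272.21345817] cz [-0.63052037 -0.53093397 -0.56551232]
```

View pics/t11.png

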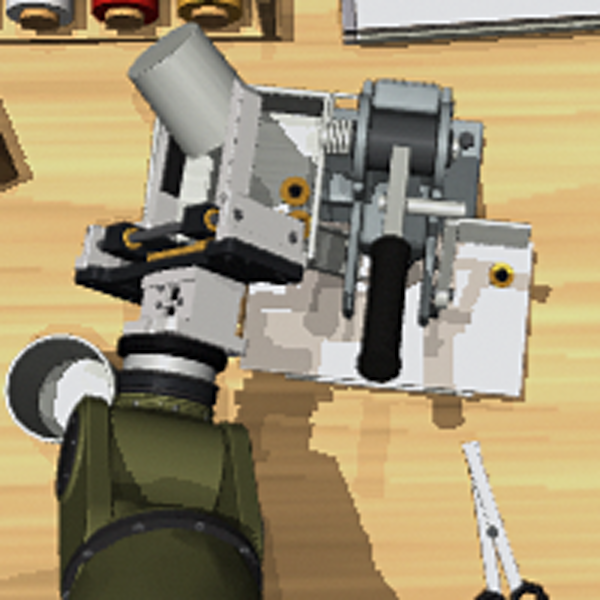

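View pics/s11.png

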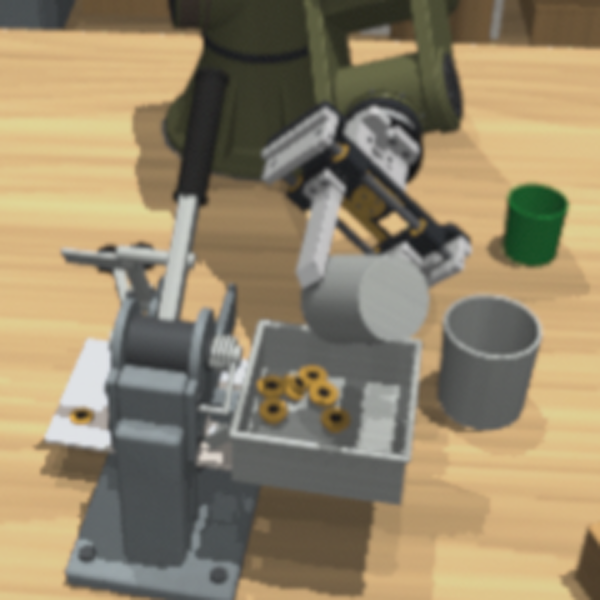

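The scene crop shows all six eyelets in the hopper, around (270–335, 373–416). Next I'll roll the cup back and return it to its place.

```bash
python3 - <<'E'
from kin import *
m=np.array([674.5,106.3,280]);G=head(60,30)
plan2([(m,head(-8,5),14),([372.5,271,255],G,22),([372.5,271,60],G,6)])
E
```

```text
-> mid [674. 106. 280.] n 14
[-0.08, -0.34, -0.0, -0.02, -0.02, -9.65] dq 0.17 e 0.0
[-0.07, -0.34, -0.0, -0.02, -0.02, -9.65] dq 0.17 e 0.0
[-0.06, -0.35, -0.0, -0.02, -0.02, -9.65] dq 0.17 e 0.0
[-0.05, -0.35, -0.0, -0.02, -0.02, -9.65] dq 0.17 e 0.0
[-0.04, -0.35, -0.0, -0.02, -0.02, -9.65] dq 0.18 e 0.0
[-0.03, -0.35, -0.0, -0.02, -0.02, -9.65] dq 0.18 e 0.0
[-0.02, -0.35, -0.0, -0.02, -0.02, -9.65] dq 0.18 e 0.0
[-0.02, -0.35, -0.01, -0.02, -0.02, -9.65] dq 0.18 e 0.0
[-0.01, -0.35, -0.01, -0.02, -0.02, -9.65] dq 0.18 e 0.0
[0.0, -0.34, -0.01, -0.02, -0.02, -9.65] dq 0.18 e 0.0
[0.01, -0.33, -0.01, -0.02, -0.02, -9.65] dq 0.18 e 0.0
[0.01, -0.33, -0.01, -0.02, -0.02, -9.65] dq 0.18 e 0.0
[0.02, -0.32, -0.01, -0.02, -0.02, -9.65] dq 0.18 e 0.0
[0.02, -0.31, -0.01, -0.02, -0.02, -9.65] dq 0.18 e 0.0
-> mid [372. 271. 255.] n 22
[-0.26, -0.63, -1.42, 2.97, -1.0, -0.94] dq 0.07 e 0.0
[-0.27, -0.71, -1.39, 2.97, -1.0, -0.94] dq 0.08 e 0.0
[-0.29, -0.78, -1.35, 2.97, -1.0, -0.94] dq 0.09 e 0.0
[-0.3, -0.86, -1.3, 2.97, -1.0, -0.94] dq 0.1 e 0.0
[-0.31, -0.93, -1.26, 2.97, -1.0, -0.94]
[... 593 characters left out ...]
0.94] dq 0.1 e 0.0
[-0.26, -1.55, -0.45, 2.97, -1.0, -0.94] dq 0.09 e 0.0
[-0.25, -1.58, -0.36, 2.97, -1.0, -0.94] dq 0.07 e 0.0
[-0.23, -1.6, -0.28, 2.97, -1.0, -0.94] dq 0.06 e 0.0
[-0.21, -1.62, -0.2, 2.97, -1.0, -0.94] dq 0.05 e 0.0
[-0.18, -1.63, -0.12, 2.97, -1.0, -0.94] dq 0.05 e 0.0
[-0.16, -1.64, -0.03, 2.97, -1.0, -0.94] dq 0.04 e 0.0
-> mid [372. 271.  60.] n 6
[-2.81, 0.0, 1.63, 0.0, 0.0, 0.0] dq 0.14 e 0.0
[-2.81, 0.0, 1.62, 0.0, 0.0, 0.0] dq 0.16 e 0.0
[-2.81, 0.0, 1.62, 0.0, 0.0, 0.0] dq 0.17 e 0.0
[-2.81, 0.0, 1.62, 0.0, 0.0, 0.0] dq 0.18 e 0.0
[-2.81, 0.0, 1.62, 0.0, 0.0, 0.0] dq 0.17 e 0.0
[-2.81, 0.0, 1.62, 0.0, 0.0, 0.0] dq 0.16 e 0.0
[ 0.16  0.27  2.43  1.96  0.81 -1.09]
```

Request:
jog_arm(
  increments=[
    [-0.08,-0.34,0,0,0,-9.65,5.5],
    [-0.07,-0.34,0,0,0,-9.65,5.5],
    [-0.06,-0.35,0,0,0,-9.65,5.5],
    [-0.05,-0.35,0,0,0,-9.65,5.5],
    [-0.04,-0.35,0,0,0,-9.65,5.5],
    [-0.03,-0.35,0,0,0,-9.65,5.5],
    [-0.02,-0.35,0,0,0,-9.65,5.5],
    [-0.02,-0.35,0,0,0,-9.65,5.5],
    [-0.01,-0.35,0,0,0,-9.65,5.5],
    [0,-0.34,0,0,0,-9.65,5.5],
    [0.01,-0.33,0,0,0,-9.65,5.5],
    [0.01,-0.33,0,0,0,-9.65,5.5],
    [0.02,-0.32,0,0,0,-9.65,5.5],
    [0.02,-0.31,0,0,0,-9.65,5.5],
    [0,0,0,0,0,0,5.5],
  ],
)

```text
clock: 17.75
eef_pos: [685.8, 105.5, 296.9]
eef_rot: [-3.123, -1.488, -0.159]
wrist_force: [0.1, 0.3, -0.9]
finger_gap: 65.4
```

Request:
jog_arm(
  increments=[
    [-0.26,-0.63,-1.42,2.97,-1,-0.94,5.5],
    [-0.27,-0.71,-1.39,2.97,-1,-0.94,5.5],
    [-0.29,-0.78,-1.35,2.97,-1,-0.94,5.5],
    [-0.3,-0.86,-1.3,2.97,-1,-0.94,5.5],
    [-0.31,-0.93,-1.26,2.97,-1,-0.94,5.5],
    [-0.32,-1.0,-1.21,2.97,-1,-0.94,5.5],
    [-0.32,-1.07,-1.15,2.97,-1,-0.94,5.5],
    [-0.32,-1.13,-1.09,2.97,-1,-0.94,5.5],
    [-0.33,-1.19,-1.03,2.97,-1,-0.94,5.5],
    [-0.32,-1.25,-0.97,2.97,-1,-0.94,5.5],
    [-0.32,-1.31,-0.9,2.97,-1,-0.94,5.5],
    [-0.32,-1.36,-0.83,2.97,-1,-0.94,5.5],
    [-0.31,-1.4,-0.76,2.97,-1,-0.94,5.5],
    [-0.3,-1.45,-0.68,2.97,-1,-0.94,5.5],
    [-0.29,-1.49,-0.6,2.97,-1,-0.94,5.5],
    [-0.28,-1.52,-0.53,2.97,-1,-0.94,5.5],
    [-0.26,-1.55,-0.45,2.97,-1,-0.94,5.5],
    [-0.25,-1.58,-0.36,2.97,-1,-0.94,5.5],
    [-0.23,-1.6,-0.28,2.97,-1,-0.94,5.5],
    [-0.21,-1.62,-0.2,2.97,-1,-0.94,5.5],
  ],
)

```text
clock: 20.25
eef_pos: [409.2, 270.3, 267.0]
eef_rot: [3.095, -1.084, 0.98]
wrist_force: [-0.1, 0.9, -0.6]
finger_gap: 65.4
```

```bash
python3 - <<'E'
from kin import *
show()
t=snap("top","t12.png");a=snap("scene")
cv2.imwrite("pics/t12h.png",cv2.resize(t["image"][135:215,225:325,::-1],(750,600),interpolation=2))
G=head(60,30)
plan2([([372.5,271,255],G,2),([372.5,271,50],G,6),([372.5,271,35.2],G,1)])
E
```

```text
{'clock': 20.25, 'joints': [0.141, -0.272, 2.297, 1.341, 0.698, -0.167], 'eef_pos': [409.205, 270.322, 267.044], 'eef_rot': [3.095, -1.084, 0.98], 'wrist_force': [-0.107, 0.922, -0.553], 'moment': [-0.418, 0.268, 0.001], 'finger_gap': 65.436}
-> mid [372. 271. 255.] n 2
[-0.13, -1.63, -0.19, 3.02, -1.05, -0.92] dq 0.05 e 0.0
[-0.11, -1.64, -0.1, 3.02, -1.05, -0.92] dq 0.05 e 0.0
-> mid [372. 271.  50.] n 6
[-2.96, 0.0, 1.71, 0.0, 0.0, 0.0] dq 0.15 e 0.0
[-2.96, 0.0, 1.71, 0.0, 0.0, 0.0] dq 0.17 e 0.0
[-2.96, 0.0, 1.71, 0.0, 0.0, 0.0] dq 0.18 e 0.0
[-2.96, 0.0, 1.71, 0.0, 0.0, 0.0] dq 0.19 e 0.0
[-2.96, 0.0, 1.71, 0.0, 0.0, 0.0] dq 0.18 e 0.0
[-2.96, 0.0, 1.71, 0.0, 0.0, 0.0] dq 0.16 e 0.0
-> mid [372. 271.  35.] n 1
[-1.28, 0.0, 0.74, 0.0, 0.0, 0.0] dq 0.06 e 0.0
[ 0.16  0.36  2.42  2.03  0.85 -1.2 ]
```

View pics/t12.png

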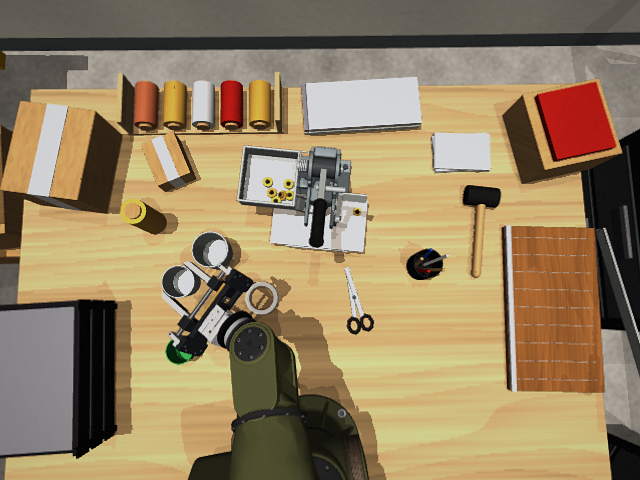

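View pics/t12h.png

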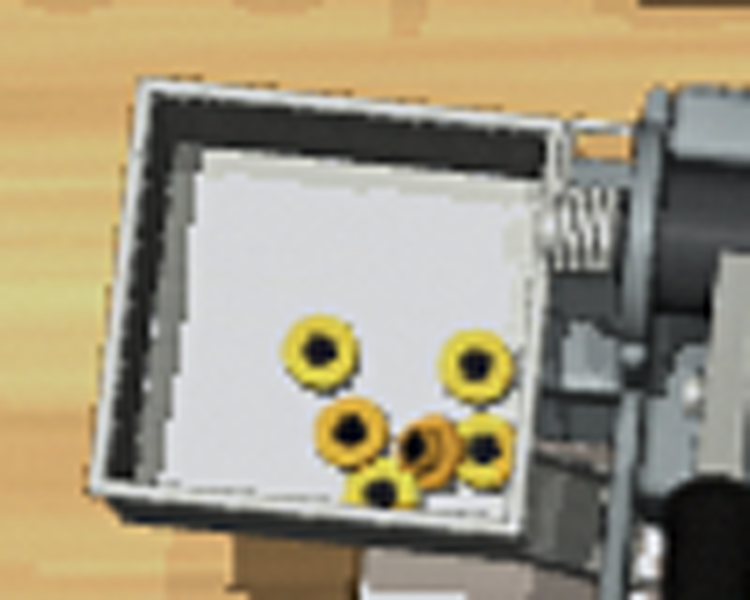

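All six eyelets lie in the hopper, the farthest about 55 mm from its centre. I'll set the cup down.

Request:
jog_arm(
  increments=[
    [-0.13,-1.63,-0.19,3.02,-1.05,-0.92,5.5],
    [-0.11,-1.64,-0.1,3.02,-1.05,-0.92,5.5],
    [-2.96,0,1.71,0,0,0,5.5],
    [-2.96,0,1.71,0,0,0,5.5],
    [-2.96,0,1.71,0,0,0,5.5],
    [-2.96,0,1.71,0,0,0,5.5],
    [-2.96,0,1.71,0,0,0,5.5],
    [-2.96,0,1.71,0,0,0,5.5],
    [0,0,0,0,0,0,5.5],
    [0,0,0,0,0,0,5.5],
  ],
)

```text
clock: 21.6
eef_pos: [381.8, 285.4, 61.6]
eef_rot: [3.136, -1.047, 1.051]
wrist_force: [0.8, -0.4, -0.9]
finger_gap: 65.6
```

```bash
python3 - <<'E'
from kin import *
show();s=read_state();Q=R.from_euler("xyz",s["eef_rot"]);print(s["eef_pos"]+Q.apply(OFF),Q.apply(CZ))
plan2([([372.5,271,35.2],head(60,30),2)])
E
```

```text
{'clock': 21.6, 'joints': [0.155, 0.304, 2.422, 1.985, 0.827, -1.132], 'eef_pos': [381.828, 285.436, 61.636], 'eef_rot': [3.136, -1.047, 1.051], 'wrist_force': [0.772, -0.45, -0.904], 'moment': [-0.468, 0.182, 0.003], 'finger_gap': 65.604}
[373.95270162 270.54971574  50.68340858] [-0.00740852  0.00253427  0.99959476]
-> mid [372. 271.  35.] n 2
[-0.68, -0.08, 0.37, 0.05, -0.0, 0.06] dq 0.03 e 0.0
[-0.68, -0.07, 0.37, 0.05, -0.0, 0.06] dq 0.03 e 0.0
[ 0.16  0.36  2.42  2.03  0.85 -1.2 ]
```

Request:
jog_arm(
  increments=[
    [-0.68,-0.08,0.37,0,0,0,5.5],
    [-0.68,0,0.37,0,0,0,5.5],
    [0,0,0,0,0,0,5.5],
    [0,0,0,0,0,0,5.5],
  ],
)

```text
clock: 22.1
eef_pos: [380.9, 285.5, 45.5]
eef_rot: [3.135, -1.048, 1.054]
wrist_force: [2.1, -0.5, 2.3]
finger_gap: 65.8
```

Request:
jog_arm(
  increments=[
    [0,0,0,0,0,0,6.8],
    [0,0,0,0,0,0,7.5],
    [0,0,0,0,0,0,9.2],
    [0,0,0,0,0,0,9.4],
    [0,0,0,0,0,0,9.4],
  ],
)

```text
clock: 22.72
eef_pos: [380.5, 285.5, 45.1]
eef_rot: [3.136, -1.047, 1.053]
wrist_force: [0.2, 0.1, -0.1]
finger_gap: 94.0
```

```bash
python3 - <<'E'
from kin import *
show();s=read_state()
c=snap("wrist","w13.png")
G=head(60,30)
plan2([(np.array([367,261,150.]),G,4)])
E
```

```text
{'clock': 22.725, 'joints': [0.155, 0.365, 2.42, 2.034, 0.852, -1.205], 'eef_pos': [380.454, 285.473, 45.128], 'eef_rot': [3.136, -1.047, 1.053], 'wrist_force': [0.241, 0.132, -0.114], 'moment': [-0.321, 0.119, 0.004], 'finger_gap': 93.975}
-> mid [367. 261. 150.] n 4
[2.37, 0.01, -1.69, 0.01, 0.01, 0.04] dq 0.13 e 0.0
[2.37, 0.01, -1.69, 0.01, 0.01, 0.04] dq 0.15 e 0.0
[2.37, 0.0, -1.69, 0.01, 0.01, 0.04] dq 0.16 e 0.0
[2.37, 0.0, -1.69, 0.01, 0.01, 0.04] dq 0.16 e 0.0
[ 0.12 -0.06  2.42  1.59  0.76 -0.61]
```

View pics/w13.png

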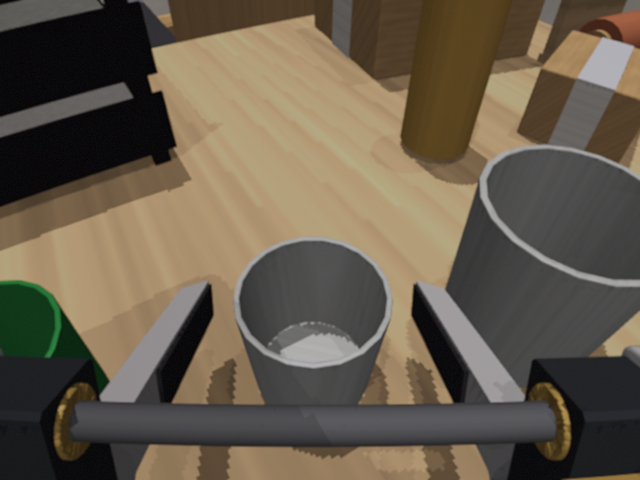

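The empty cup stands upright at wrist (313,320). I'll retreat upward and compute the catch geometry.

Request:
jog_arm(
  increments=[
    [2.37,0,-1.69,0,0,0,9.4],
    [2.37,0,-1.69,0,0,0,9.4],
    [2.37,0,-1.69,0,0,0,9.4],
    [2.37,0,-1.69,0,0,0,9.4],
    [3.4,0,-2,0,0,0,9.4],
    [3.4,0,-2,0,0,0,9.4],
    [3.4,0,-2,0,0,0,9.4],
    [0,0,0,0,0,0,9.4],
  ],
)

```text
clock: 23.78
eef_pos: [374.3, 275.5, 282.1]
eef_rot: [3.127, -1.05, 1.06]
wrist_force: [-0.3, -0.5, -0.3]
finger_gap: 93.9
```

```bash
python3 - <<'E'
from kin import *
show()
t=snap("top","t14.png")
P=lambda x,y:(220+x/4.278,130+y/4.286)
for n,uv,z in (("tab TL",(527,275),233),("tab TR",(628,282),233),("tab BR",(627,308),213),("tab BL",(525,305),213),("pin end",(540,257),235),("pin root",(455,250),240),("pin mid",(500,254),235)): print(n,atz(t,P(*uv),z).round())
# press frame
ex=np.array([np.cos(-.122),np.sin(-.122)]);ey=np.array([-ex[1],ex[0]])
hop=np.array([648,84])
for n,v in (("tab",[578.4,-108.4]),("gripT",[463.6,-18.4]),("gripI",[564,-30.7])): d=np.array(v)-hop;print(n,(d@ex).round(1),(d@ey).round(1))
plan2([(np.array([480,150,440.]),head(70,80),8),(np.array([630,-125,400]),head(83,90),10)],off=np.zeros(3))
E
```

```text
{'clock': 23.775, 'joints': [0.121, -0.342, 2.285, 1.195, 0.838, -0.056], 'eef_pos': [374.313, 275.477, 282.108], 'eef_rot': [3.127, -1.05, 1.06], 'wrist_force': [-0.287, -0.464, -0.339], 'moment': [-0.332, 0.133, 0.001], 'finger_gap': 93.856}
tab TL [584. -83. 233.]
tab TR [ 580. -134.  233.]
tab BR [ 571. -135.  213.]
tab BL [573. -82. 213.]
pin end [593. -89. 235.]
pin root [596. -46. 240.]
pin mid [595. -69. 235.]
tab -45.7 -199.4
gripT -170.6 -124.1
gripI -69.4 -124.1
-> mid [480. 150. 440.] n 8
[1.38, 1.94, -1.6, 0.77, -6.24, -1.03] dq 0.22 e 0.0
[1.16, 1.94, -1.76, 0.77, -6.24, -1.03] dq 0.17 e 0.0
[0.92, 1.94, -1.9, 0.77, -6.24, -1.03] dq 0.14 e 0.0
[0.68, 1.92, -2.01, 0.77, -6.24, -1.03] dq 0.13 e 0.0
[0.42, 1.91, -2.1, 0.77, -6.24, -1.03] dq 0.13 e 0.0
[0.15, 1.88, -2.15, 0.77, -6.24, -1.03] dq 0.13 e 0.0
[-0.12, 1.86, -2.18, 0.77, -6.24, -1.03] dq 0.14 e 0.0
[-0.39, 1.82, -2.18, 0.77, -6.24, -1.03] dq 0.14 e 0.0
-> mid [ 630. -125.  400.] n 10
[-2.11, 2.35, 0.03, 0.11, -1.0, -1.3] dq 0.08 e 0.0
[-2.16, 2.3, 0.07, 0.11, -1.0, -1.3] dq 0.07 e 0.0
[-2.21, 2.25, 0.1, 0.11, -1.0, -1.3] dq 0.07 e 0.0
[-2.26, 2.2, 0.13, 0.11, -1.0, -1.3] dq 0.07 e 0.0
[-2.31, 2.15, 0.17, 0.11, -1.0, -1.3] dq 0.07 e 0.0
[-2.35, 2.1, 0.21, 0.11, -1.0, -1.3] dq 0.06 e 0.0
[-2.39, 2.05, 0.24, 0.11, -1.0, -1.3] dq 0.06 e 0.0
[-2.43, 1.99, 0.28, 0.11, -1.0, -1.3] dq 0.06 e 0.0
[-2.47, 1.94, 0.32, 0.11, -1.0, -1.3] dq 0.06 e 0.0
[-2.51, 1.88, 0.36, 0.11, -1.0, -1.3] dq 0.07 e 0.0
[-0.25  0.49  0.81 -0.    1.84 -0.13]
```

View pics/t14.png

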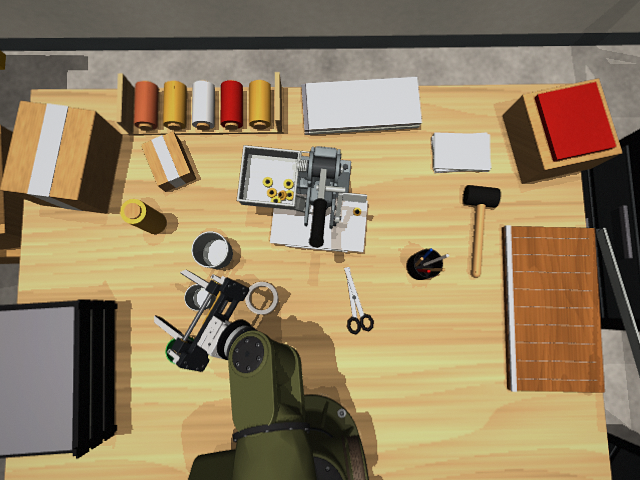

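Request:
jog_arm(
  increments=[
    [1.38,1.94,-1.6,0.77,-6.24,-1.03,9.4],
    [1.16,1.94,-1.76,0.77,-6.24,-1.03,6],
    [0.92,1.94,-1.9,0.77,-6.24,-1.03,3],
    [0.68,1.92,-2.0,0.77,-6.24,-1.03,0],
    [0.42,1.9,-2.1,0.77,-6.24,-1.03,0],
    [0.15,1.88,-2.15,0.77,-6.24,-1.03,0],
    [-0.12,1.86,-2.18,0.77,-6.24,-1.03,0],
    [-0.39,1.82,-2.18,0.77,-6.24,-1.03,0],
    [-2.1,2.35,0,0.1,-1,-1.3,0],
    [-2.16,2.3,0,0.1,-1,-1.3,0],
    [-2.2,2.25,0.1,0.1,-1,-1.3,0],
    [-2.26,2.2,0.1,0.1,-1,-1.3,0],
    [-2.3,2.15,0.15,0.1,-1,-1.3,0],
    [-2.35,2.1,0.2,0.1,-1,-1.3,0],
    [-2.4,2.05,0.2,0.1,-1,-1.3,0],
    [-2.43,2.0,0.3,0.1,-1,-1.3,0],
    [-2.47,1.94,0.3,0.1,-1,-1.3,0],
    [-2.5,1.9,0.3,0.1,-1,-1.3,0],
    [0,0,0,0,0,0,0],
    [0,0,0,0,0,0,0],
  ],
)

```text
clock: 26.32
eef_pos: [630.5, -124.1, 400.5]
eef_rot: [-3.139, 0.0, 1.45]
wrist_force: [-0.4, -0.5, -0.1]
finger_gap: 0.5
```

```bash
python3 - <<'E'
from kin import *
show()
snap("wrist","w15.png")
t=snap("top")
cv2.imwrite("pics/t15.png",cv2.resize(t["image"][120:320,190:390,::-1],(600,600),interpolation=2))
E
```

```text
{'clock': 26.325, 'joints': [-0.251, 0.492, 0.802, -0.001, 1.849, -0.13], 'eef_pos': [630.481, -124.146, 400.521], 'eef_rot': [-3.139, 0.0, 1.45], 'wrist_force': [-0.362, -0.499, -0.065], 'moment': [-0.005, -0.103, 0.034], 'finger_gap': 0.532}
```

View pics/w15.png

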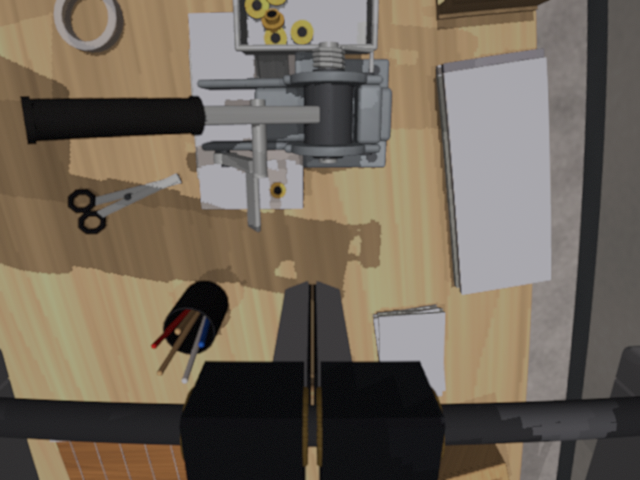

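View pics/t15.png

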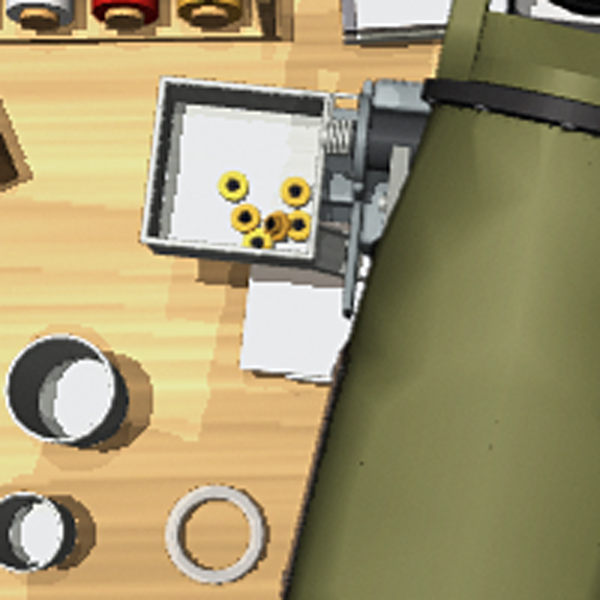

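```bash
python3 - <<'E'
from kin import *
s=read_state();r=R.from_euler("xyz",s["eef_rot"]);c=snap("wrist");t=snap("top")
for z in (-20,-10,0,10,22): print(z,[proj(c,s["eef_pos"]+r.apply([x,0,z]))[0].round() for x in (-8,0,8)])
print(tri([(t,(366.8,198.8)),(c,(254,227))]))
print(tri([(t,(346,190)),(c,(259,172))]))
for z in (223,):print(atz(c,(254,227),z),atz(c,(259,172),235))
cv2.imwrite("pics/w15c.png",cv2.resize(c["image"][60:300,150:390,::-1],(600,600),interpolation=2))
for P in ([578,-108,223],[580,-134,233],[571,-135,213]): print(P,proj(c,P)[0].round())
a=snap("scene");cv2.imwrite("pics/s15.png",cv2.resize(a["image"][160:400,240:480,::-1],(600,600),interpolation=2))
E
```

```text
-20 [array([312., 330.]), array([312., 314.]), array([312., 297.])]
-10 [array([312., 319.]), array([312., 304.]), array([312., 288.])]
0 [array([312., 310.]), array([312., 295.]), array([312., 280.])]
10 [array([312., 301.]), array([312., 287.]), array([312., 272.])]
22 [array([312., 292.]), array([312., 278.]), array([312., 264.])]
(array([ 575.85175926, -134.10625627,  218.70989569]), [array([-0.6,  0.2]), array([0.6, 1.4])])
(array([591.17012101, -84.72542266, 239.69462898]), [array([-1.7,  0.2]), array([1.1, 4.3])])
[ 576.23724805 -131.62916869  223.        ] [590.18256    -81.57797777 235.        ]
[578, -108, 223] [252. 201.]
[580, -134, 233] [257. 232.]
[571, -135, 213] [250. 228.]
```

View pics/w15c.png

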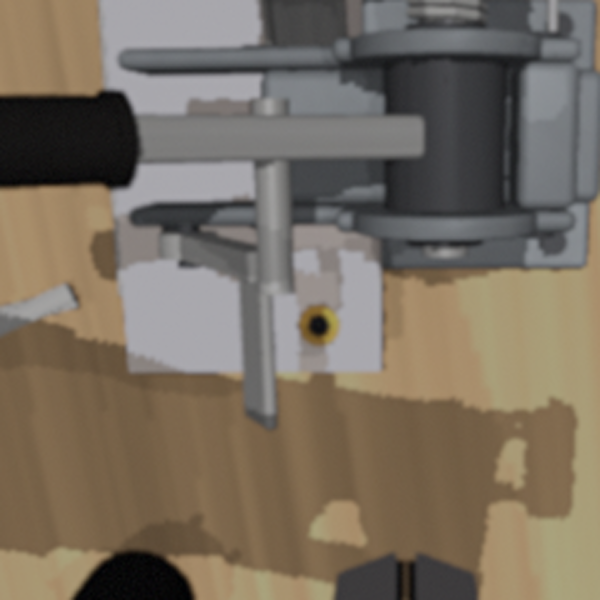

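View pics/s15.png

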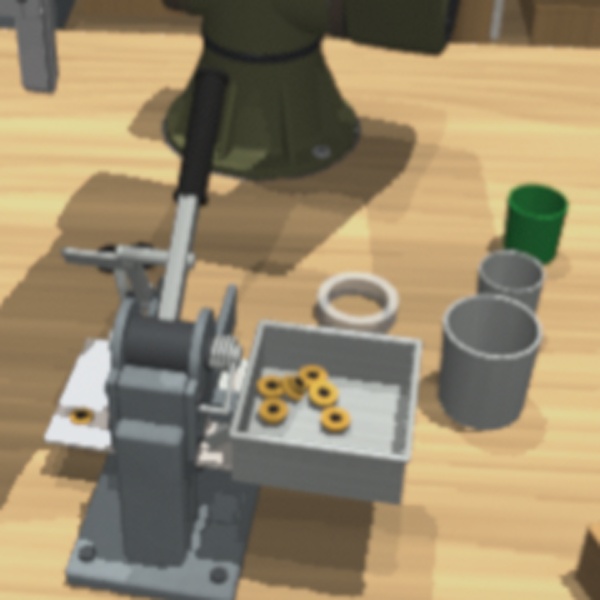

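Fingertips appear at about the TCP (row 283). The tab's end is at (576,-133,221). I'll go down behind the tab's outer half and check before pushing.

```bash
python3 - <<'E'
from kin import *
plan2([(np.array([618,-119,400.]),head(83,90),1),(np.array([618,-119,203]),head(83,90),5)],off=np.zeros(3))
E
```

```text
-> mid [ 618. -119.  400.] n 1
[0.37, -1.29, 0.2, 0.0, 0.08, 0.05] dq 0.06 e 0.0
-> mid [ 618. -119.  203.] n 5
[-0.0, 0.0, 3.94, 0.0, 0.0, 0.0] dq 0.11 e 0.0
[-0.0, 0.0, 3.94, 0.0, 0.0, 0.0] dq 0.09 e 0.0
[-0.0, 0.0, 3.94, 0.0, 0.0, 0.0] dq 0.09 e 0.0
[-0.0, 0.0, 3.94, 0.0, 0.0, 0.0] dq 0.08 e 0.0
[-0.0, 0.0, 3.94, 0.0, 0.0, 0.0] dq 0.08 e 0.0
[-0.25  0.48  1.27  0.    1.4  -0.13]
```

Request:
jog_arm(
  increments=[
    [0.37,-1.29,0,0,0,0,0],
    [0,0,3.95,0,0,0,0],
    [0,0,3.95,0,0,0,0],
    [0,0,3.95,0,0,0,0],
    [0,0,3.95,0,0,0,0],
    [0,0,3.95,0,0,0,0],
    [0,0,0,0,0,0,0],
    [0,0,0,0,0,0,0],
  ],
)

```text
clock: 27.58
eef_pos: [618.6, -119.9, 206.3]
eef_rot: [3.14, 0.002, 1.449]
wrist_force: [-0.2, 0.5, 0.7]
finger_gap: 0.6
```

```bash
python3 - <<'E'
from kin import *
show()
snap("wrist","w16.png")
a=snap("scene");cv2.imwrite("pics/s16.png",cv2.resize(a["image"][160:400,200:440,::-1],(600,600),interpolation=2))
E
```

```text
{'clock': 27.575, 'joints': [-0.249, 0.475, 1.263, -0.002, 1.401, -0.127], 'eef_pos': [618.632, -119.898, 206.295], 'eef_rot': [3.14, 0.002, 1.449], 'wrist_force': [-0.162, 0.461, 0.696], 'moment': [-0.047, -0.078, 0.012], 'finger_gap': 0.551}
```

View pics/w16.png

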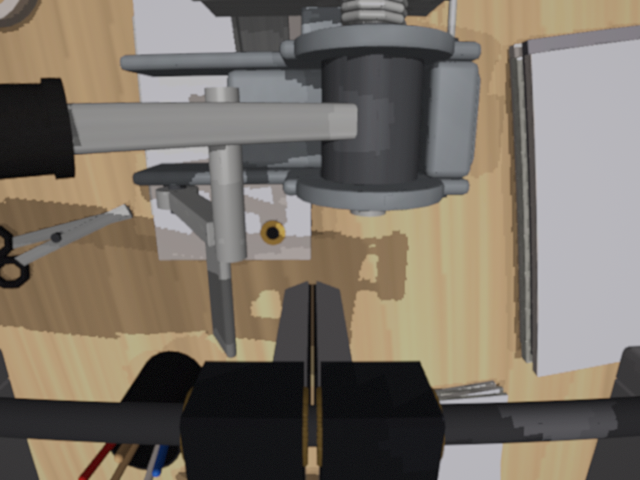

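View pics/s16.png

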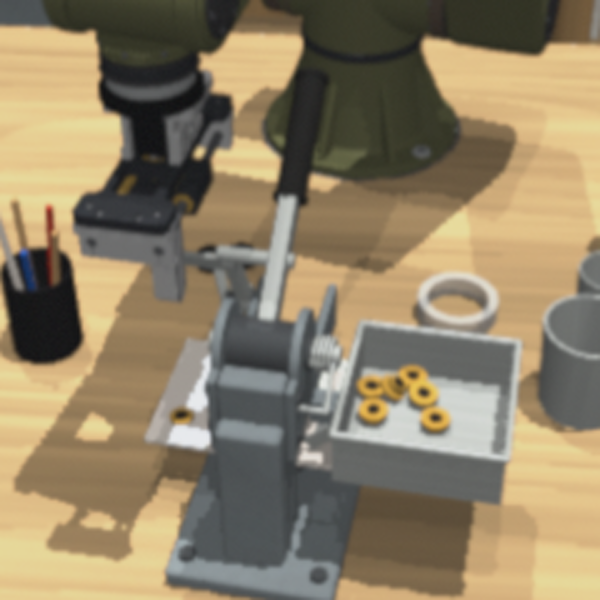

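Request:
jog_arm(
  increments=[
    [0.4,-1,0,0,0,0,0],
    [0,-1.2,0,0,0,0,0],
    [0,-1.2,0,0,0,0,0],
    [0,-1.2,0,0,0,0,0],
    [0,-1.2,0,0,0,0,0],
    [0,-1.2,0,0,0,0,0],
    [0,-1.2,0,0,0,0,0],
    [0,-1.2,0,0,0,0,0],
    [0,-1.0,0,0,0,0,0],
    [0,0,0,0,0,0,0],
    [0,0,0,0,0,0,0],
    [0,0,0,0,0,0,0],
  ],
)

```text
clock: 29.18
eef_pos: [515.5, -103.3, 204.1]
eef_rot: [-3.141, 0.002, 1.449]
wrist_force: [0.2, 0.1, -0.6]
finger_gap: 0.5
```

```bash
python3 - <<'E'
from kin import *
show()
snap("wrist","w17.png")
a=snap("scene");cv2.imwrite("pics/s17.png",cv2.resize(a["image"][160:400,200:440,::-1],(600,600),interpolation=2))
E
```

```text
{'clock': 29.175, 'joints': [-0.267, 0.242, 1.582, -0.002, 1.318, -0.144], 'eef_pos': [515.51, -103.302, 204.08], 'eef_rot': [-3.141, 0.002, 1.449], 'wrist_force': [0.244, 0.139, -0.585], 'moment': [-0.012, -0.082, -0.015], 'finger_gap': 0.542}
```

View pics/w17.png

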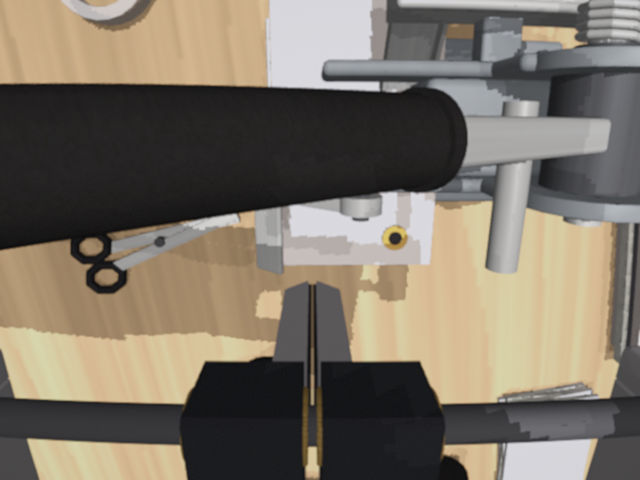

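View pics/s17.png

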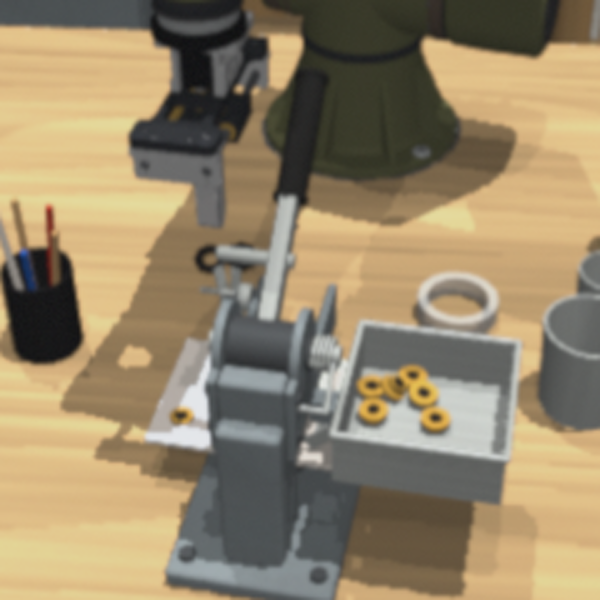

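The catch has flipped to the front and hangs at wrist (270,245), with its old place under the pin now empty. Next I'll back away upward and line up over the lever grip.

Request:
jog_arm(
  increments=[
    [0,0,-3,0,0,0,0],
    [0,0,-4,0,0,0,0],
    [0,0,-4,0,0,0,0],
    [0,0,-4,0,0,0,0],
    [0,0,-4,0,0,0,0],
    [0,0,-4,0,0,0,0],
    [0,0,0,0,0,0,0],
  ],
)

```text
clock: 30.15
eef_pos: [515.9, -103.0, 436.7]
eef_rot: [3.138, 0.002, 1.449]
wrist_force: [-0.5, -0.4, 0.2]
finger_gap: 0.4
```

```bash
python3 - <<'E'
from kin import *
show()
plan2([(np.array([501,-23,430.]),head(-7,90),10)],off=np.zeros(3))
E
```

```text
{'clock': 30.15, 'joints': [-0.266, 0.192, 1.118, -0.002, 1.828, -0.144], 'eef_pos': [515.893, -103.012, 436.716], 'eef_rot': [3.138, 0.002, 1.449], 'wrist_force': [-0.528, -0.356, 0.212], 'moment': [-0.014, -0.101, 0.037], 'finger_gap': 0.401}
-> mid [501. -23. 430.] n 10
[0.78, -0.25, 0.06, 0.03, -0.01, 9.0] dq 0.17 e 0.0
[0.73, -0.36, 0.06, 0.03, -0.01, 9.0] dq 0.17 e 0.0
[0.66, -0.47, 0.06, 0.03, -0.01, 9.0] dq 0.17 e 0.0
[0.58, -0.57, 0.06, 0.03, -0.01, 9.0] dq 0.17 e 0.0
[0.48, -0.65, 0.06, 0.03, -0.01, 9.0] dq 0.17 e 0.0
[0.38, -0.72, 0.07, 0.03, -0.01, 9.0] dq 0.17 e 0.0
[0.26, -0.77, 0.07, 0.03, -0.01, 9.0] dq 0.17 e 0.0
[0.13, -0.8, 0.07, 0.03, -0.01, 9.0] dq 0.17 e 0.0
[0.01, -0.81, 0.07, 0.03, -0.01, 9.0] dq 0.17 e 0.0
[-0.12, -0.8, 0.07, 0.03, -0.01, 9.0] dq 0.17 e 0.0
[-0.12  0.13  1.2   0.    1.81  1.57]
```

Request:
jog_arm(
  increments=[
    [0.78,-0.25,0.07,0,0,9,0],
    [0.73,-0.36,0.07,0,0,9,0],
    [0.66,-0.47,0.07,0,0,9,1],
    [0.58,-0.57,0.07,0,0,9,2],
    [0.48,-0.65,0.07,0,0,9,3],
    [0.38,-0.72,0.07,0,0,9,4],
    [0.26,-0.77,0.07,0,0,9,5],
    [0.13,-0.8,0.07,0,0,9,5],
    [0,-0.8,0.07,0,0,9,5],
    [-0.12,-0.8,0.07,0,0,9,5],
    [0,0,0,0,0,0,5],
    [0,0,0,0,0,0,5],
  ],
)

```text
clock: 31.65
eef_pos: [500.7, -23.4, 426.6]
eef_rot: [3.14, 0.001, -0.118]
wrist_force: [0.4, 0.3, -0.0]
finger_gap: 49.8
```

```bash
python3 - <<'E'
from kin import *
show()
c=snap("wrist","w18.png");s=read_state()
for P in ([463.6,-18.4,331],[501.6,-22.5,306],[564,-30.7,276],[485,-97,111]): print(P,proj(c,P)[0].round())
a=snap("scene");cv2.imwrite("pics/s18.png",cv2.resize(a["image"][130:370,200:440,::-1],(600,600),interpolation=2))
E
```

```text
{'clock': 31.65, 'joints': [-0.119, 0.13, 1.211, -0.002, 1.801, 1.57], 'eef_pos': [500.659, -23.399, 426.552], 'eef_rot': [3.14, 0.001, -0.118], 'wrist_force': [0.362, 0.257, -0.004], 'moment': [0.02, -0.028, 0.038], 'finger_gap': 49.806}
[463.6, -18.4, 331] [312. 286.]
[501.6, -22.5, 306] [311. 227.]
[564, -30.7, 276] [312. 140.]
[485, -97, 111] [374. 191.]
```

View pics/w18.png

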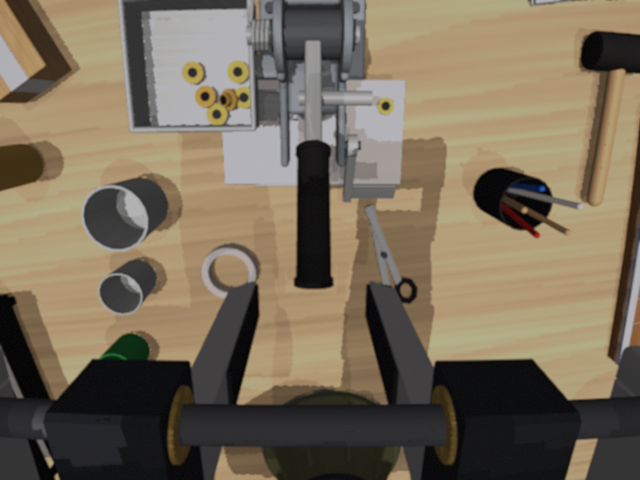

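View pics/s18.png

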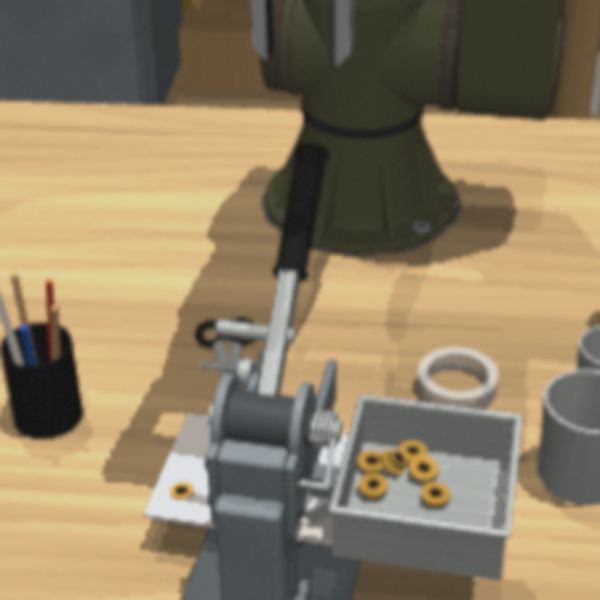

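Alignment is good: the grip axis is at column 313, as predicted. The catch tab at (374,190) matches the hanging-at-stop prediction (374,191). I'll descend and grip the lever.

Request:
jog_arm(
  increments=[
    [0,0,4,0,0,0,5],
    [0,0,4,0,0,0,5],
    [0,0,3,0,0,0,5],
    [0,0,2.5,0,0,0,5],
    [0,0,0,0,0,0,5],
    [0,0,0,0,0,0,5],
  ],
)

```text
clock: 32.5
eef_pos: [500.9, -23.6, 293.2]
eef_rot: [3.14, -0.001, -0.121]
wrist_force: [0.8, -0.4, 0.4]
finger_gap: 50.1
```

```bash
python3 - <<'E'
from kin import *
show()
c=snap("wrist","w19.png")
a=snap("scene");cv2.imwrite("pics/s19.png",cv2.resize(a["image"][130:370,200:440,::-1],(600,600),interpolation=2))
E
```

```text
{'clock': 32.5, 'joints': [-0.119, 0.133, 1.506, -0.002, 1.502, 1.573], 'eef_pos': [500.87, -23.556, 293.232], 'eef_rot': [3.14, -0.001, -0.121], 'wrist_force': [0.753, -0.378, 0.387], 'moment': [0.05, 0.004, 0.021], 'finger_gap': 50.113}
```

View pics/w19.png

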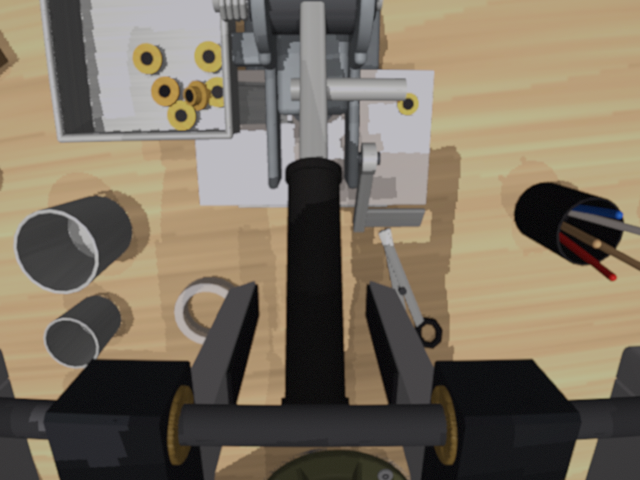

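View pics/s19.png

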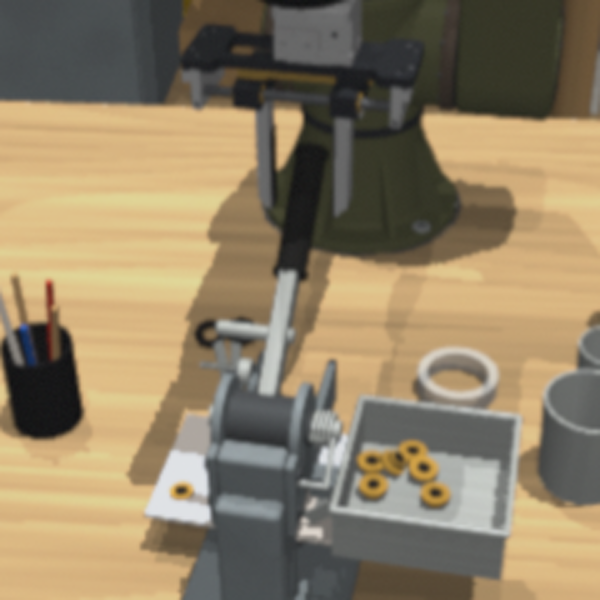

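Request:
jog_arm(
  increments=[
    [0,0,0.2,0,0,0,3],
    [0,0,0,0,0,0,2],
    [0,0,0,0,0,0,1.5],
    [0,0,0,0,0,0,1.5],
    [0,0,0,0,0,0,1.5],
  ],
  squeeze=40,
)

```text
clock: 33.22
eef_pos: [500.4, -24.4, 290.2]
eef_rot: [3.138, 0.001, -0.123]
wrist_force: [-1.5, -8.1, 1.3]
finger_gap: 25.1
```

```bash
python3 - <<'E'
from kin import *
show();s=read_state()
P=np.array(s["eef_pos"]);r=R.from_euler("xyz",s["eef_rot"])
ex=np.array([np.cos(-.122),np.sin(-.122),0])
# hold offset const: bar point moves on circle radius 185 about hinge
H=np.array([652,-41,200.])
th0=np.radians(35)
def bar(th): return H+185*(-ex*np.cos(th)+np.array([0,0,np.sin(th)]))
print(bar(th0),bar(np.radians(-10)))
N=12
ths=np.radians(np.linspace(35,-11.5,N+1))
for a,b in zip(ths,ths[1:]): print((r.inv().apply(bar(b)-bar(a))/10).round(2).tolist())
E
```

```text
{'clock': 33.225, 'joints': [-0.12, 0.134, 1.512, -0.004, 1.496, 1.574], 'eef_pos': [500.406, -24.397, 290.167], 'eef_rot': [3.138, 0.001, -0.123], 'wrist_force': [-1.532, -8.083, 1.256], 'moment': [-1.216, 0.242, 0.069], 'finger_gap': 25.128}
[501.58325763 -22.55756746 306.11164072] [471.16473859 -18.82798605 167.87508713]
[-0.68, -0.0, 1.05]
[-0.61, -0.0, 1.09]
[-0.53, -0.0, 1.13]
[-0.46, -0.0, 1.16]
[-0.38, -0.0, 1.19]
[-0.3, -0.0, 1.22]
[-0.21, -0.0, 1.23]
[-0.13, -0.0, 1.24]
[-0.04, -0.0, 1.25]
[0.04, -0.0, 1.25]
[0.12, -0.0, 1.24]
[0.21, -0.0, 1.23]
```

Request:
jog_arm(
  increments=[
    [-0.68,0.1,1.05,0,0,0,1.5],
    [-0.61,0,1.09,0,0,0,1.5],
    [-0.53,0,1.13,0,0,0,1.5],
    [-0.46,0,1.16,0,0,0,1.5],
    [-0.38,0,1.19,0,0,0,1.5],
    [-0.3,0,1.22,0,0,0,1.5],
    [-0.21,0,1.23,0,0,0,1.5],
    [-0.13,0,1.24,0,0,0,1.5],
    [-0.04,0,1.25,0,0,0,1.5],
    [0,0,0,0,0,0,1.5],
    [0,0,0,0,0,0,1.5],
  ],
)

```text
clock: 34.6
eef_pos: [467.3, -20.6, 185.2]
eef_rot: [3.14, -0.0, -0.122]
wrist_force: [-4.0, -0.6, 6.6]
finger_gap: 25.1
```

```bash
python3 - <<'E'
from kin import *
show()
c=snap("wrist","w20.png")
a=snap("scene");cv2.imwrite("pics/s20.png",cv2.resize(a["image"][130:370,200:440,::-1],(600,600),interpolation=2))
E
```

```text
{'clock': 34.6, 'joints': [-0.121, 0.129, 1.762, -0.002, 1.251, 1.572], 'eef_pos': [467.273, -20.603, 185.163], 'eef_rot': [3.14, -0.0, -0.122], 'wrist_force': [-4.04, -0.625, 6.602], 'moment': [0.017, 0.58, 0.049], 'finger_gap': 25.079}
```

View pics/w20.png

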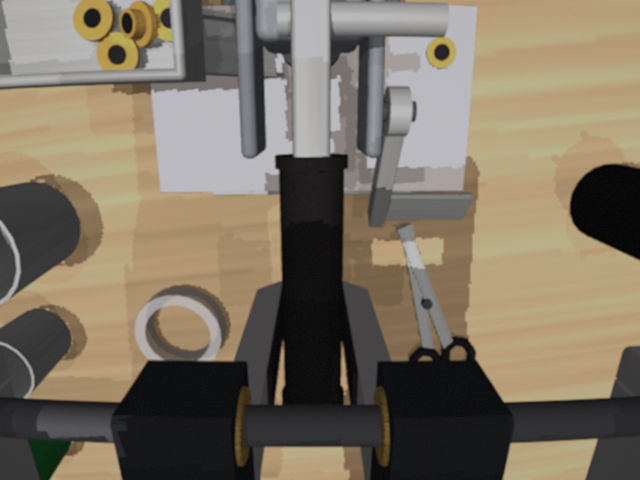

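View pics/s20.png

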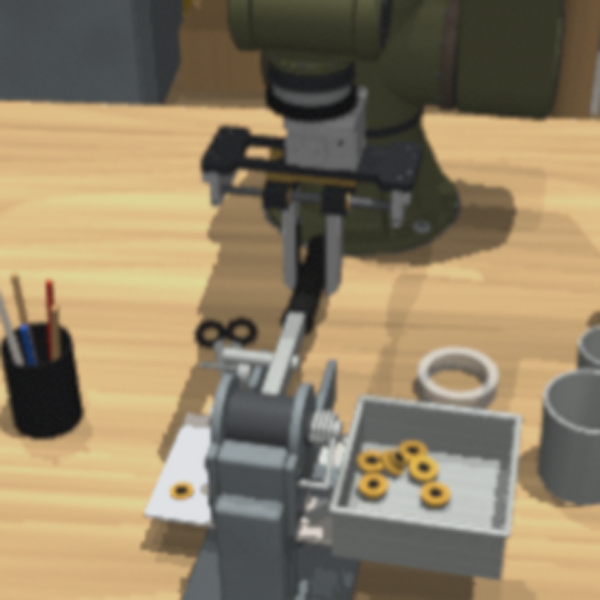

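Request:
jog_arm(
  increments=[
    [0.04,0,1.1,0,0,0,1.5],
    [0.12,0,1.1,0,0,0,1.5],
    [0.2,0,1.1,0,0,0,1.5],
    [0,0,0.3,0,0,0,1.5],
    [0,0,0,0,0,0,1.5],
    [0,0,0,0,0,0,1.5],
  ],
)

```text
clock: 35.45
eef_pos: [471.1, -21.0, 149.3]
eef_rot: [3.14, -0.001, -0.122]
wrist_force: [-3.1, 0.6, 9.3]
finger_gap: 24.8
```

Request:
jog_arm(
  increments=[
    [0,0,0.3,0,0,0,1.5],
    [0,0,0,0,0,0,1.5],
    [0,0,0,0,0,0,1.5],
  ],
)

```text
clock: 35.83
eef_pos: [471.4, -21.1, 146.6]
eef_rot: [3.14, -0.002, -0.122]
wrist_force: [-0.9, -0.5, 9.1]
finger_gap: 25.1
```

Request:
jog_arm(
  increments=[
    [0,0,0.3,0,0,0,1.5],
    [0,0,0,0,0,0,1.5],
    [0,0,0,0,0,0,1.5],
  ],
)

```text
clock: 36.2
eef_pos: [471.9, -21.1, 144.1]
eef_rot: [3.14, -0.003, -0.122]
wrist_force: [-1.0, 0.9, 12.5]
finger_gap: 25.0
```

```bash
python3 - <<'E'
from kin import *
show()
c=snap("wrist","w21.png")
a=snap("scene");cv2.imwrite("pics/s21.png",cv2.resize(a["image"][130:370,200:440,::-1],(600,600),interpolation=2))
H=np.array([652,-41,200.]);ex=np.array([np.cos(-.122),np.sin(-.122),0])
for d in (0,-5,-8,-10):
    th=np.radians(d);u=-ex*np.cos(th)+np.array([0,0,np.sin(th)])
    print(d,[proj(k,H+l*u)[0].round() for l in (120,185) for k in (c,)], [((proj(a,H+l*u)[0]-[200,130])*2.5).round() for l in (120,185,232)])
E
```

```text
{'clock': 36.2, 'joints': [-0.121, 0.182, 1.802, -0.002, 1.154, 1.572], 'eef_pos': [471.856, -21.148, 144.086], 'eef_rot': [3.14, -0.003, -0.122], 'wrist_force': [-0.995, 0.851, 12.496], 'moment': [-0.065, 0.012, 0.07], 'finger_gap': 24.994}
0 [array([307., 187.]), array([308., 366.])] [array([297., 325.]), array([313., 281.]), array([323., 252.])]
-5 [array([307., 180.]), array([308., 341.])] [array([297., 335.]), array([313., 296.]), array([323., 271.])]
-8 [array([308., 176.]), array([308., 327.])] [array([297., 341.]), array([312., 306.]), array([323., 282.])]
-10 [array([308., 172.]), array([308., 318.])] [array([297., 345.]), array([312., 312.]), array([323., 290.])]
```

View pics/w21.png

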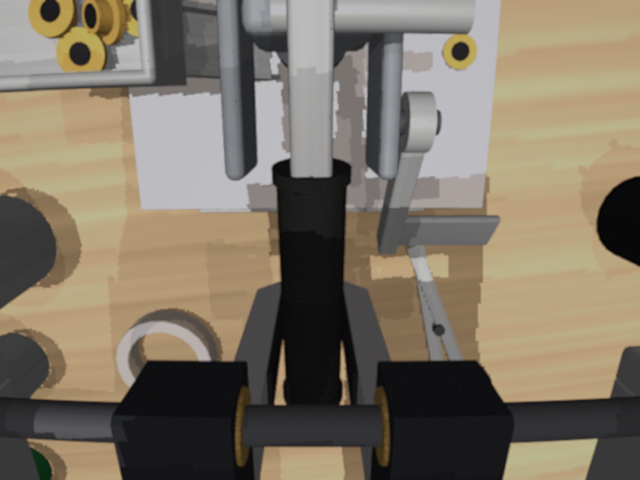

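View pics/s21.png

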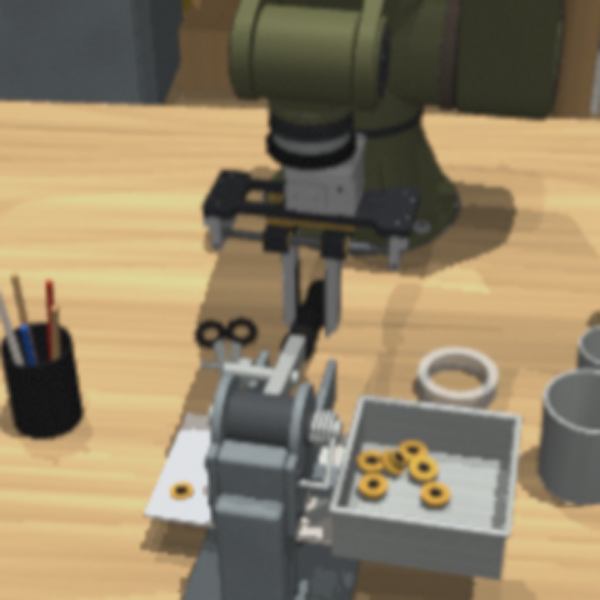

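Request:
jog_arm(
  increments=[
    [0,0,0.3,0,0,0,1.5],
    [0,0,0,0,0,0,1.5],
    [0,0,0,0,0,0,1.5],
  ],
)

```text
clock: 36.67
eef_pos: [472.6, -21.3, 142.8]
eef_rot: [3.14, -0.006, -0.122]
wrist_force: [-5.8, -0.4, 30.0]
finger_gap: 25.2
```

Request:
jog_arm(
  increments=[
    [0,0,0.3,0,0,0,1.5],
    [0,0,0,0,0,0,1.5],
    [0,0,0,0,0,0,1.5],
  ],
)

```text
clock: 37.05
eef_pos: [473.6, -21.4, 141.0]
eef_rot: [3.14, -0.009, -0.122]
wrist_force: [-5.0, 0.0, 40.2]
finger_gap: 25.1
```

The force rises steeply from z≈144, so the lever is on its stop. I'll ease off to a moderate push and check everything.

Request:
jog_arm(
  increments=[
    [0,0,-0.4,0,0,0,1.5],
    [0,0,0,0,0,0,1.5],
    [0,0,0,0,0,0,1.5],
    [0,0,0,0,0,0,1.5],
    [0,0,0,0,0,0,1.5],
    [0,0,0,0,0,0,1.5],
  ],
)

```text
clock: 37.8
eef_pos: [473.1, -21.3, 142.5]
eef_rot: [3.14, -0.007, -0.122]
wrist_force: [8.6, 0.3, 9.5]
finger_gap: 25.0
```

```bash
python3 - <<'E'
from kin import *
show()
c=snap("wrist","w22.png");t=snap("top","t22.png")
a=snap("scene","s22.png");cv2.imwrite("pics/s22c.png",cv2.resize(a["image"][200:380,220:420,::-1],(667,600),interpolation=2))
E
```

```text
{'clock': 37.8, 'joints': [-0.121, 0.184, 1.803, -0.002, 1.147, 1.572], 'eef_pos': [473.129, -21.308, 142.493], 'eef_rot': [3.14, -0.007, -0.122], 'wrist_force': [8.571, 0.292, 9.488], 'moment': [-0.161, -1.57, 0.078], 'finger_gap': 24.952}
```

View pics/t22.png

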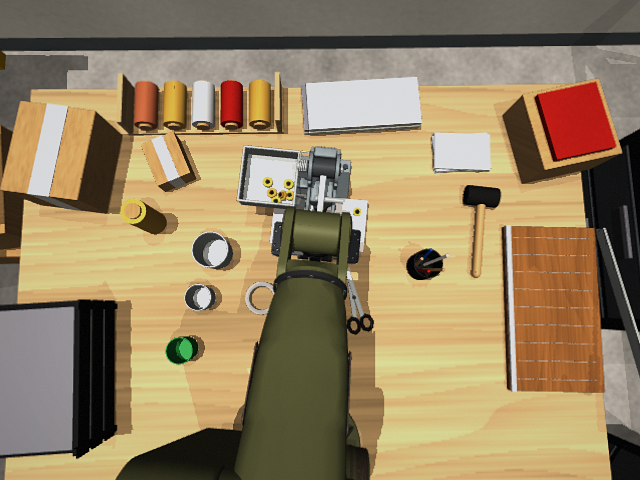

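View pics/s22.png

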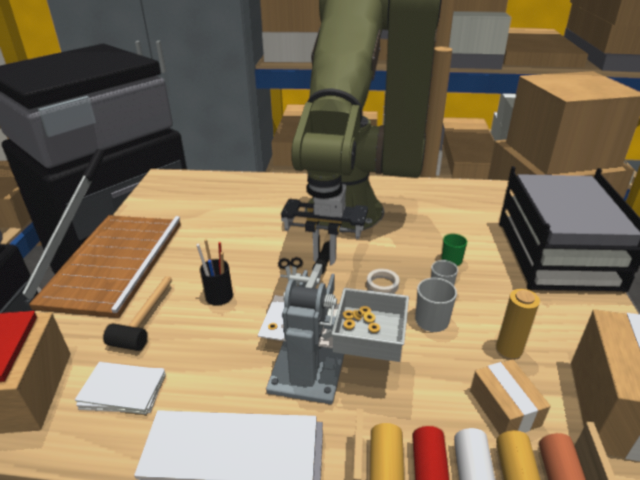

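View pics/w22.png

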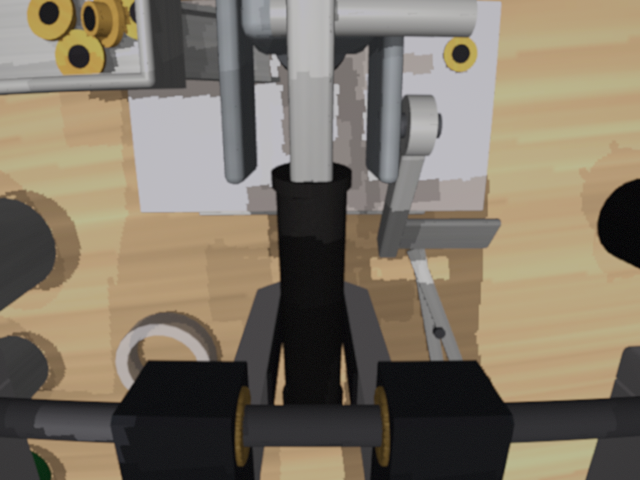

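Request:
jog_arm(
  increments=[
    [-0.1,0,0.2,0,0,0,1.5],
    [0,0,0,0,0,0,1.5],
    [0,0,0,0,0,0,1.5],
    [0,0,0,0,0,0,1.5],
    [0,0,0,0,0,0,1.5],
  ],
)

```text
clock: 38.58
eef_pos: [473.3, -21.3, 141.3]
eef_rot: [3.14, -0.01, -0.122]
wrist_force: [14.2, -0.8, 14.0]
finger_gap: 25.2
```

```bash
python3 - <<'E'
from kin import *
for i in range(4):
    c=snap("wrist","w23.png" if i==0 else None);s=read_state();print(s["wrist_force"].round(1),s["eef_pos"].round(1),s["finger_gap"].round(1))
a=snap("scene")
cv2.imwrite("pics/s23.png",cv2.resize(a["image"][200:380,220:420,::-1],(667,600),interpolation=2))
E
```

```text
Traceback (most recent call last):
AttributeError: 'float' object has no attribute 'round'
```

```bash
python3 - <<'E'
from kin import *
c=snap("wrist");s=read_state();print(s["wrist_force"].round(1),s["eef_pos"].round(1),s["finger_gap"])
a=snap("scene")
H=np.array([652,-41,200.]);ex=np.array([np.cos(-.122),np.sin(-.122),0])
im=cv2.resize(a["image"][230:330,270:380,::-1],None,fx=6,fy=6,interpolation=2)
for d,col in ((-10,(0,0,255)),(-5,(0,255,0)),(0,(255,0,0))):
    th=np.radians(d);u=-ex*np.cos(th)+np.array([0,0,np.sin(th)]);n=np.array([0,0,1])*np.cos(th)+ex*np.sin(th)
    for sgn in (0,):
        q=[tuple(((proj(a,H+l*u+13*n)[0]-[270,230])*6).astype(int).tolist()) for l in (120,232)]
        cv2.line(im,q[0],q[1],col,1);[cv2.circle(im,k,4,col,1) for k in q]
cv2.imwrite("pics/s24.png",im)
E
```

```text
[13.9 -1.7 13.2] [473.3 -21.3 141.3] 25.34245246179227
```

View pics/s24.png

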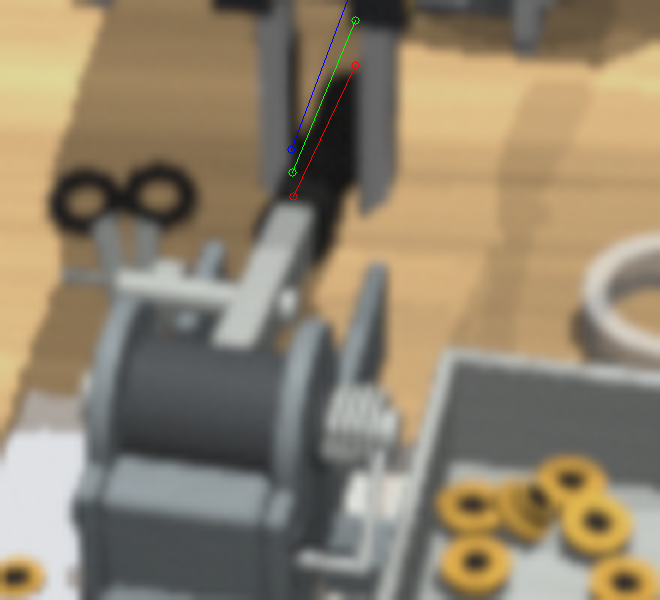

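The far end of the grip, at (345,70), matches the −10° prediction, and the lever is held with about 13 N downward. I'll hand the job in.

```bash
python3 - <<'E'
from cell import *
print(sign_off()); s=read_state(); print(s["clock"],s["wrist_force"])
E
```

```text
the job is handed in; nothing more can be done
None
the job is handed in; nothing more can be done
```

I tipped all six eyelets into the hopper and stood the empty cup back upright at its original spot. I then flipped the catch to the front and pulled the lever down onto its stop. I handed the job in at about 39 s of the 72 s, with the gripper still holding the lever down; no verdict is reported.

**Last checks**
- **Eyelets:** all six show in the hopper, the farthest about 55 mm from its floor centre.
- **Cup:** it was upright and empty right after release, and still standing in the last top view.
- **Catch:** the tab hangs where its 2.75 rad stop predicts, pixel (374,190) against (374,191) computed.
- **Lever:** the grip's far end matches the fully-down prediction. The push-back rose steeply below z ≈ 144 mm (12 to 30 to 40 N), and I eased off to about 13 N downward.
- **Bystanders:** none looks moved in the last views. I compared these by eye only.

**What disagreed**
- **Fingertips:** in the pictures they stood about at the TCP, not 22 mm ahead of it. I followed the pictures when placing the grasps.
- **Catch tab:** I measured it about 75 mm from the lever axis, against the 60 mm stated.
- **Lever pull:** the TCP travelled about 10 mm further down than the computed arc, probably from the grip slipping a little in the pads.
- **Peak push:** the wrist force reached 40.2 N briefly at the lever stop. That is under the 120 N wrist limit and came through the fingers, but it is right at the 40 N limit for arm or gripper-body contact.

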